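Take down the weighing stack and set each thing on its place

TASK

After a weighing, everything was left stacked on the pocket scale. Take the stack apart from the top, setting each thing down upright in the middle of its own place before you take the next: first the calibration weight into the well of the wooden block, then the weighing dish onto the round cork mat, then the Petri dish inside the rim of the round steel tray, and last the pocket scale flat on the stone slab with its long sides along the slab's long sides. Leave the black stopper and the dropper bottle where they stand.

Things in the scene. Friction and masses are not known exactly. Their poses are not given: they have to be found in the camera images.
- weight: calibration weight with a knob head, an upright cylinder 19 mm across, 26 mm tall, about 50 g; at the start it stands in the weighing dish as the top of the stack. Origin: centre of its underside, z up along its axis. Its upper half stands clear above the dish's rim.
- dish: small white plastic weighing dish, open, flared, 46 mm across the rim, 10 mm tall, floor 2 mm thick, about 12 g, rigid; at the start on top of the Petri dish. Origin: centre of its underside, z up. It can be pinched across the outside of the rim, in any direction.
- petri: closed clear Petri dish with an amber layer inside, 60 mm across, 15 mm tall, flat top (the lid is fixed), about 35 g; at the start on the pan of the pocket scale. Origin: centre of its underside, z up.
- scale: pocket scale, 124 mm long (its x), 62 mm wide (its y), 16 to 19 mm tall (the Petri dish rests 16 mm above the table); its side walls can be gripped between 0 and 16 mm above its underside, about 130 g; bottom of the stack, standing on the table. Origin: centre of its underside, z up, x along its length, the pan on its +x half and the keys on its -x half.
- slab: fixed grey stone slab, 140 mm long (its x), 84 mm wide (its y), flat top 12 mm above the table: place of the pocket scale. Origin: centre of its underside. (Behind the middle of the work a stirrer carries a tall flask (fixed, over 0.4 m high in all, x above 0.52 m, y from -0.08 to 0.14 m): carry things past it in front.)
- tray: fixed round dark steel tray, 90 mm across; flat floor 82 mm wide, 4 mm above the table, with a rim rising 3 mm above that floor: place of the Petri dish. Origin: centre of its underside.
- mat: fixed round cork mat, 86 mm across, flat top 6 mm above the table: place of the weighing dish. Origin: centre of its underside.
- block: fixed square wooden block 70 x 70 x 22 mm with a round well in the middle of its top, 37 mm across and 8 mm deep (floor 14 mm above the table): place of the calibration weight. Origin: centre of its underside.
- stopper: loose black tapered rubber stopper, 26 mm across, 26 mm tall, a bystander to be left alone. Origin: centre of its underside.
- bottle: loose dropper bottle with a white pointed cap, 22 mm across, 52 mm tall, a bystander to be left alone. Origin: centre of its underside.
There are look-alikes about, which are no part of the job. Of the things shaped like the mat, the cork one is meant.

How it is judged:
By the outcome, as a careful person would: the job done as asked, in the order asked, and still so for the second after the job is handed in, with the robot touching nothing.
It also fails if it takes over 136 s, if anything falls off the work surface, if the arm or the gripper's body presses on something with over 40 N, if the wrist force passes 120 N, or if a joint passes its speed limit or range.

ROBOT

A 6-joint arm with a two-finger parallel gripper is mounted at the origin on a cart in front of the work surface, level with it; the furniture and walls round the work are solid. World frame = base frame: x ahead of the robot, y to its left, z up, the work surface at z = 0. Lengths are in mm, angles in degrees, forces in N, time in s.
With the tool pointing down it reaches from about 350 to 850 mm from the base axis. Payload 8.1 kg.
Tool frame: the origin (TCP) lies midway between the tips of the shut fingers; the grasp point (between the pads) lies 19 mm behind it (r.pinch_z is the distance from the TCP to the grasp point, in mm); z points along the fingers, y is the line along which they close (so a half turn about z gives the same grasp; the last joint's range is limited). The gripper opens to 85 mm and grips with 20 to 120 N. Pads are 22 mm wide; open, the fingers measure 114 mm over their backs; the gripper's body (76 mm by 85 mm) begins 54 mm behind the grasp point. The pads swing forward as they close: fully open they stand 13 mm farther back than shut.
Start: joints at [63.518, 7.471, 85.268, -0, 87.261, -4.893], TCP at [220.747, 557.921, 231.292] pointing down, gripper open.
Joint ranges: [-169.43, 169.43], [-51.17, 129.36], [1.28, 143.12], [-76.62, 256.62], [0, 156.53], [-152.29, 152.29]. Speed limits (degrees/s): [136.94, 136.94, 159.86, 180, 180, 180].

INTERFACE

Orientations are given as [roll, pitch, yaw] about the fixed x, y, z axes, in that order (R = Rz(yaw) Ry(pitch) Rx(roll)).
In Python, from bench import sensors, optics, job, r gives the robot as it stands.
- The arm moves only by the tool play_rows, never from a script. Its argument "motion" is a list that holds one entry, the list of rows, each a list of 6 numbers: the shift along the tool's x, y, z in cm, then the turn, a rotation vector about the tool's x, y, z in degrees. In form: [[[x, y, z, ax, ay, az], ...]]. A call has 1 to 5 rows; each row is the pose to reach, as a shift and turn from the pose commanded when the call began, along the tool's axes at that moment; what a row does not reach only later rows make up. A row lasts 1/10 s, in which the tool goes at most 50 mm and 8.59 degrees, less where a joint would pass 70% of its speed; a pose out of reach is approached as far as the arm can. A call with a gripper value outside its range is refused whole. "jaw" is the opening, from 0 (shut) to 1 (fully open), set as the call begins (left out, the last holds). The fingers move at their own pace and stop on an object; "squeeze" is the grip in N (left out, the last holds). Time passes only in rows, so rows that repeat a pose let the fingers close. It gives the time, the measured TCP pose, the force, the opening and the grip force at its end, in the units of the state.
- sensors.sense(): the state, without advancing time (a new reading comes with each control period).
- optics.snapshot(name): name is "scene" or "side" or "wrist"; returns a dict with "pixels" (384x512x3 uint8, red, green, blue), "mtx" (3x3 intrinsics, pixels), "k1" (the pictures are not rectified: a ray, as slopes to the right and down, at radius r is drawn at 1 + k1 r^2 times it, then the intrinsics apply), "R" (3x3) and "t" (3): a world point X has camera coordinates R X + t; the wrist camera has in their place "T_tool_cam" (4x4, takes a point from camera to tool coordinates, whose origin is the TCP and whose axes are the flange's). Camera axes: x right, y down, z forward; pixel columns grow to the right and rows downward; lengths in mm; the calibration is good to about 2 mm. A picture is of the moment at which its call begins: read the wrist's pose just before it. There is no depth.
- job.hand_in(): hands the job in; it is judged then, once.
The state is a dict: "time": time; "joint_pos": joint angles; "qd": joint speeds; "joint_efforts": joint torques, N m; "tool_pos": TCP position; "tcp_rot": TCP orientation; "ft_force": force on the tool from outside, world axes, zero at the start; "wrist_torque": the same for the moment, N m; "finger_gap": finger opening in mm; "grip_force": force on a finger pad.
Only numpy, scipy, OpenCV 4.12 (cv2) and the standard library are available. Lean on these libraries where they do the work, as an engineer would, in place of code of your own. Each camera call takes 0.05 s, during which the arm holds its last target. There are 200 camera calls.

## Working session

There is one attempt and no reset: what is moved stays moved. The work goes in short steps, Python scripts to look and compute and a tool call to move; the robot and the scene stay as the last step left them, time stands still between calls to the robot, and variables do not carry over. Pictures are saved under pics/ and viewed, at most 14 in all, crops included, and the job is handed in when it is done.

Besides the shell and the picture viewer there is one more tool, called after "Emit:" by a JSON object that holds its "fn" and its "kwargs", one argument or row to a line. play_rows: Moves the arm, as the interface text tells. Its arguments: {"type":"object","properties":{"motion":{"type":"array","items":{"type":"array","items":{"type":"array","items":{"type":"number"}}}},"jaw":{"type":"number"},"squeeze":{"type":"number"}},"required":["motion"]}

```bash
ls; mkdir -p pics; python3 - <<'E'
from bench import sensors, optics, job, r
import cv2
print(sensors.sense(), r.pinch_z)
for n in ("scene","side"):
    s=optics.snapshot(n); cv2.imwrite(f"pics/{n}0.png",s["pixels"][:,:,::-1]); print(n,s["mtx"],s["k1"],s["R"],s["t"])
s=optics.snapshot("wrist");print(s["mtx"],s["k1"],s["T_tool_cam"]); cv2.imwrite("pics/wrist0.png",s["pixels"][:,:,::-1])
E
```

```text
pics
{'time': 0.0, 'joint_pos': array([ 6.35169662e+01,  7.51529270e+00,  8.53303242e+01, -3.18085995e-03,
        8.72635274e+01, -4.89280547e+00]), 'qd': array([ 0.09709442,  0.05819023, -0.04137482, -0.0013029 , -0.00766857,
       -0.0705599 ]), 'joint_efforts': array([ 3.12640012e-03, -5.69396710e+01, -5.00550377e+01, -8.81827236e-05,
        1.45604450e-02, -4.83275346e-05]), 'tool_pos': array([220.51936271, 557.39173995, 230.23252061]), 'tcp_rot': array([-1.79890982e+02, -6.14375067e-03,  1.58409921e+02]), 'ft_force': array([-0.07658098,  0.22120288, -0.08879312]), 'wrist_torque': array([ 0.01635122,  0.02322545, -0.02037474]), 'grip_force': 0.0, 'finger_gap': 85.21391098802923} 18.700000000000003
scene [[384.57077813   0.         251.13577837]
 [  0.         384.57077813 193.99727595]
 [  0.           0.           1.        ]] -0.0012129005124307452 [[ 0.55331456 -0.83260487 -0.02474116]
 [-0.35219462 -0.20693077 -0.91276427]
 [ 0.75485227  0.51375946 -0.40773677]] [-353.61308433  264.31904599  723.95844756]
side [[365.34588478   0.         251.44323201]
 [  0.         365.34588478 192.50909331]
 [  0.           0.           1.        ]] -0.03417905973214313 [[-0.94224943 -0.33487771 -0.00478909]
 [-0.16341915  0.47220212 -0.86620975]
 [ 0.29233576 -0.81540302 -0.49965761]] [624.97114243 141.99287965 830.91804186]
[[290.98237218   0.         254.50364732]
 [  0.         290.98237218 190.95737728]
 [  0.           0.           1.        ]] -0.009768651134972377 [[ 1.14937290e-03 -9.47189777e-01 -3.20671491e-01  8.25953318e+01]
 [ 9.99999298e-01  1.18074801e-03  9.66086693e-05  6.27143862e-01]
 [ 2.87125481e-04 -3.20671377e-01  9.47190469e-01 -1.42511113e+02]
 [ 0.00000000e+00  0.00000000e+00  0.00000000e+00  1.00000000e+00]]
```

View pics/scene0.png

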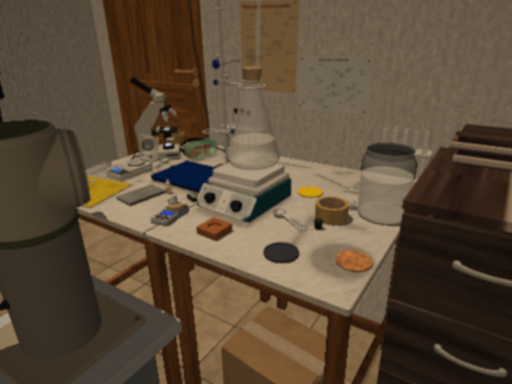

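View pics/side0.png

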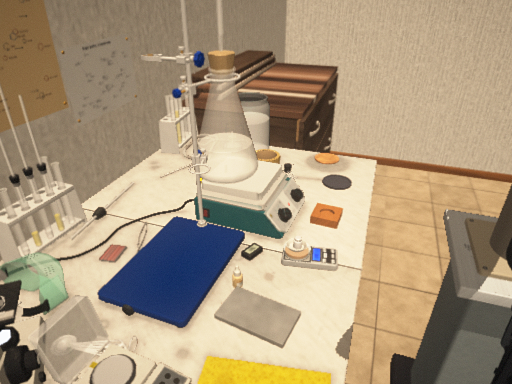

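The stack is at scene (170,212) and side (310,255). The slab is at scene (143,194) and side (258,315), the block at scene (214,229) and side (326,215). There is a dark disc at scene (281,252) and side (337,182), and a cork-coloured disc at scene (354,260) and side (327,158). Look-alikes are a yellow disc at scene (311,192), a brown ring at scene (332,210), and another scale at scene (97,172).

```bash
cat > h.py <<'E'
import numpy as np, cv2
from bench import sensors, optics, job, r
from scipy.spatial.transform import Rotation as Ro
def cam(name):
    st=sensors.sense(); s=optics.snapshot(name)
    if name=="wrist":
        T=np.eye(4);T[:3,:3]=Ro.from_euler('xyz',st['tcp_rot'],degrees=True).as_matrix();T[:3,3]=st['tool_pos']
        W=T@s["T_tool_cam"]; s["R"]=W[:3,:3].T; s["t"]=-s["R"]@W[:3,3]
    return s
def ray(s,uv):
    d=(np.array(uv,float)-s["mtx"][:2,2])/np.diag(s["mtx"])[:2]; p=d.copy()
    for _ in range(10): p=d/(1+s["k1"]*(p@p))
    return -s["R"].T@s["t"], s["R"].T@np.array([*p,1])
def onz(s,uv,z):
    o,d=ray(s,uv); return o+d*(z-o[2])/d[2]
def tri(a,ua,b,ub):
    o1,d1=ray(a,ua);o2,d2=ray(b,ub); d1/=np.linalg.norm(d1);d2/=np.linalg.norm(d2)
    k=np.linalg.lstsq(np.c_[d1,-d2],o2-o1,rcond=None)[0]; p=o1+k[0]*d1;q=o2+k[1]*d2
    return (p+q)/2,np.linalg.norm(p-q)
def proj(s,X):
    c=s["R"]@np.array(X,float)+s["t"];p=c[:2]/c[2]; p=p*(1+s["k1"]*(p@p)); return p*np.diag(s["mtx"])[:2]+s["mtx"][:2,2]
E
python3 - <<'E'
from h import *
a=cam("scene");b=cam("side")
for n,u,z in (("block",(214,229),20),("dark",(281,252),5),("cork",(354,260),6),("stack",(172,212),16),("slab",(143,194),12),("yellow",(311,192),6),("ring",(332,205),20)): print(n,onz(a,u,z).round())
for n,u,z in (("block",(326,215),20),("dark",(337,182),5),("cork",(327,158),6),("stack",(310,258),16),("slab",(258,315),12)): print(n,onz(b,u,z).round())
A=cv2.resize(a["pixels"][160:285,80:390],(800,323),interpolation=3)
B=cv2.resize(b["pixels"][140:350,195:375],(480,560),interpolation=3)[:,:]
cv2.imwrite("pics/cA.png",A[:,:,::-1]);cv2.imwrite("pics/cB.png",B[:,:,::-1])
E
```

```text
block [438. -14.  20.]
dark [ 453. -213.    5.]
cork [ 512. -378.    6.]
stack [460. 164.  16.]
slab [513. 351.  12.]
yellow [ 823. -118.    6.]
ring [ 738. -227.   20.]
block [454.  16.  20.]
dark [ 455. -203.    5.]
cork [ 513. -368.    6.]
stack [459. 192.  16.]
slab [517. 377.  12.]
```

View pics/cA.png

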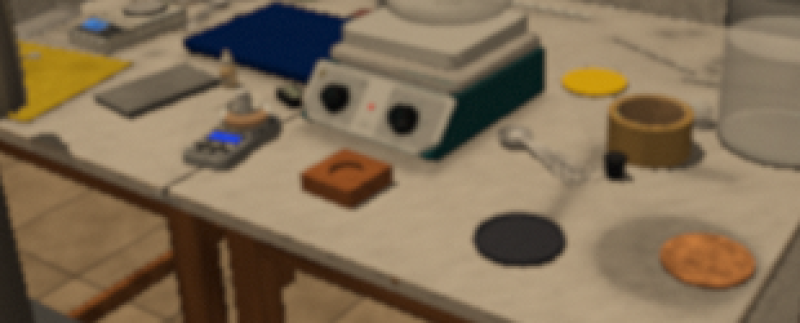

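View pics/cB.png

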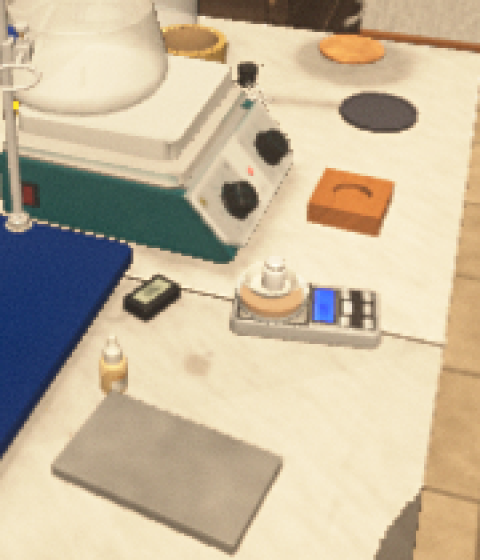

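Emit:
{"fn": "play_rows", "kwargs": {
  "motion": [
    [[-3.5,-1.9,0,0,0,0],[-7,-3.9,0,0,0,0],[-10.5,-5.8,0,0,0,0],[-14,-7.8,0,0,0,0],[-17.3,-9.7,0,0,0,0]]
  ]
}}

```text
time: 0.75
tool_pos: [346.7, 402.6, 231.3]
tcp_rot: [180.0, 0.0, 158.4]
ft_force: [1.0, 0.8, 0.7]
finger_gap: 85.5
grip_force: 0.0
```

Emit:
{"fn": "play_rows", "kwargs": {
  "motion": [
    [[-3.5,-1.9,0,0,0,0],[-7,-3.9,0,0,0,0],[-10.5,-5.8,0,0,0,0],[-14,-7.8,0,0,0,0],[-17.3,-9.7,0,0,0,0]]
  ]
}}

```text
time: 1.25
tool_pos: [472.0, 248.7, 231.3]
tcp_rot: [180.0, 0.0, 158.4]
ft_force: [0.9, 0.1, -0.6]
finger_gap: 85.4
grip_force: 0.0
```

```bash
python3 - <<'E'
from h import *
s=cam("wrist");print(sensors.sense()['tool_pos'])
cv2.imwrite("pics/w1.png",s["pixels"][:,:,::-1])
for n,X in (("slab",(515,365,12)),("block",(445,0,22)),("stack",(460,178,16))): print(n,proj(s,X).round())
E
```

```text
[474.96510493 244.46254121 231.23769186]
slab [352. 159.]
block [ 71. 212.]
stack [199. 173.]
```

View pics/w1.png

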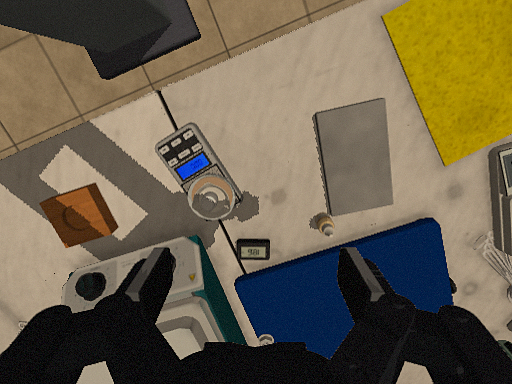

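The wrist view shows the block (80,215), the scale with keys towards (180,135), the Petri/dish/weight at (212,197), the slab (355,155), and the bottle (325,224).

```bash
python3 - <<'E'
from h import *
s=cam("wrist")
for n,z,P in (("slab",12,[(315,112),(384,98),(394,203),(333,215)]),("block",22,[(40,201),(97,185),(118,228),(66,247)]),):
    W=np.array([onz(s,p,z)[:2] for p in P]);print(n,W.round().tolist(),W.mean(0).round(1),[np.linalg.norm(W[i]-W[(i+1)%4]).round() for i in range(4)])
c=s["pixels"]
cv2.imwrite("pics/w1c.png",cv2.resize(c[105:250,140:260],None,fx=4,fy=4,interpolation=cv2.INTER_CUBIC)[:,:,::-1])
E
```

```text
slab [[446.0, 334.0], [461.0, 415.0], [597.0, 396.0], [584.0, 316.0]] [522.1 365.4] [np.float64(82.0), np.float64(137.0), np.float64(82.0), np.float64(139.0)]
block [[419.0, -34.0], [428.0, 48.0], [491.0, 42.0], [490.0, -40.0]] [457.    3.9] [np.float64(82.0), np.float64(63.0), np.float64(82.0), np.float64(70.0)]
```

View pics/w1c.png

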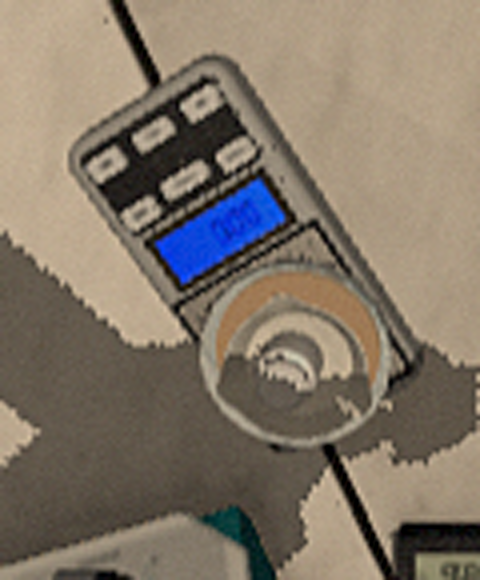

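```bash
python3 - <<'E'
from h import *
s=cam("wrist")
f=lambda x,y:(x/4+140-.4,y/4+105-.4)
print("weight",onz(s,f(285,362),58).round(1),"petri",onz(s,f(295,355),31).round(1))
a=onz(s,f(240,70),15);b=onz(s,f(405,340),15);print(a,b,np.degrees(np.arctan2(*(b-a)[[1,0]])))
a=onz(s,f(75,160),15);b=onz(s,f(185,330),15);print(a,b,np.degrees(np.arctan2(*(b-a)[[1,0]])))
E
```

```text
weight [482.4 189.4  58. ] petri [488.7 185.7  31. ]
[403.89126706 203.52363606  15.        ] [501.56748182 216.68388347  15.        ] 7.673444954548478
[409.56467802 144.49421309  15.        ] [471.96815855 151.7423936   15.        ] 6.625232724606056
```

Emit:
{"fn": "play_rows", "kwargs": {
  "motion": [
    [[-0.6,-1,2,0,0,-7],[-1.2,-2,4,0,0,-14],[-1.8,-3,6,0,0,-21],[-2.9,-4.9,8,0,0,-28.6],[-2.9,-4.9,9,0,0,-28.6]]
  ]
}}

```text
time: 1.9
tool_pos: [478.6, 193.0, 139.1]
tcp_rot: [-179.9, -0.2, -172.8]
ft_force: [0.0, 0.7, -0.4]
finger_gap: 85.4
grip_force: 0.0
```

Emit:
{"fn": "play_rows", "kwargs": {
  "motion": [
    [[0,0,0,0,0,0],[0,0,0,0,0,0]]
  ]
}}

```text
time: 2.1
tool_pos: [479.9, 195.1, 141.9]
tcp_rot: [180.0, 0.0, -173.1]
ft_force: [-0.2, 0.6, 0.0]
finger_gap: 85.6
grip_force: 0.0
```

```bash
python3 - <<'E'
from h import *
s=cam("wrist");st=sensors.sense();print(st['tool_pos'],st['tcp_rot'])
np.save("w2.npy",s,allow_pickle=True)
for z in (31,58): print(proj(s,(485,188,z)))
cv2.imwrite("pics/w2.png",cv2.resize(s["pixels"],(800,600))[:,:,::-1])
E
```

```text
[480.39021013 195.21802618 142.48787282] [ 1.79963222e+02  8.62993352e-02 -1.73048900e+02]
[245.43497336 191.61860491]
[244.49628607 202.10187446]
```

View pics/w2.png

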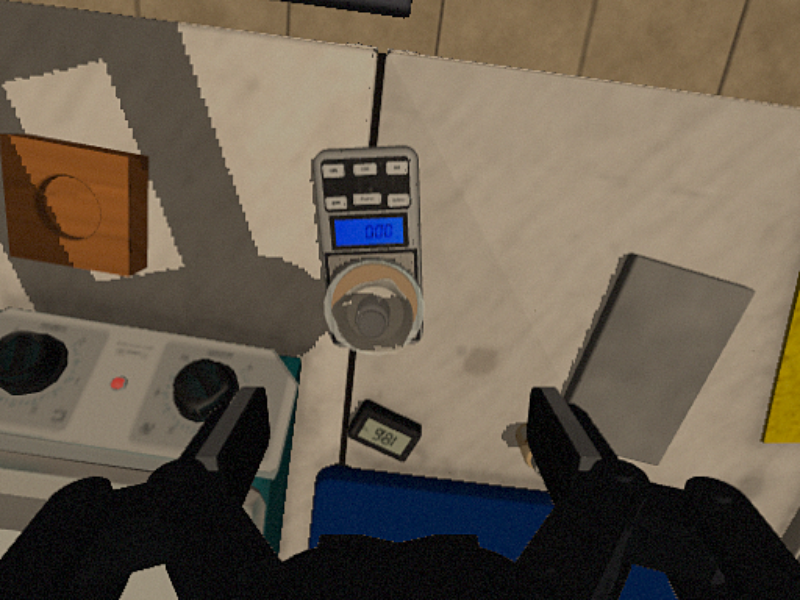

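The weight knob is at (372,318) of 800x600, the Petri lid circle is centred at about (374,305), the slab is at (660,355) and the block at (70,205) with its well at (68,207).

```bash
python3 - <<'E'
from h import *
s=np.load("w2.npy",allow_pickle=True).item(); print(sensors.sense()['tool_pos'])
k=1.5625
for n,p,z in (("weight",(372,317),59),("dish",(372,315),41),("petri",(374,305),31),("well",(68,207),22),("bl1",(4,136),22),("bl2",(140,152),22),("bl3",(131,275),22),("s1",(413,150),16),("s2",(315,157),16),("s3",(422,270),16),("slabA",(635,253),12),("slabB",(753,290),12),("slabC",(657,464),12)): print(n,onz(s,np.array(p)/k-.2,z).round(1))
g=cv2.cvtColor(s["pixels"],cv2.COLOR_RGB2GRAY)
cv2.imwrite("pics/w2c.png",cv2.resize(s["pixels"][90:230,195:275],None,fx=4,fy=4,interpolation=2)[:,:,::-1])
E
```

```text
[480.39021013 195.21802618 142.48787282]
weight [485.8 182.6  59. ]
dish [491.6 182.2  41. ]
petri [489.  182.6  31. ]
well [454.2   2.1  22. ]
bl1 [419.2 -28.9  22. ]
bl2 [418.9  45.1  22. ]
bl3 [490.9  35.6  22. ]
s1 [399.9 194.5  16. ]
s2 [410.3 140.1  16. ]
s3 [468.3 209.1  16. ]
slabA [442.7 337.8  12. ]
slabB [456.8 419.2  12. ]
slabC [592.7 398.9  12. ]
```

View pics/w2c.png

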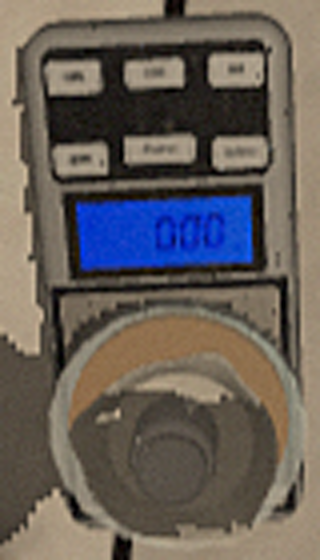

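Emit:
{"fn": "play_rows", "kwargs": {
  "motion": [
    [[-0.3,-0.7,1.5,0,0,0],[-0.6,-1.3,3,0,0,0],[-0.6,-1.3,5,0,0,0],[-0.6,-1.3,6.5,0,0,0],[-0.6,-1.3,6.5,0,0,0]]
  ],
  "jaw": 0.5
}}

```text
time: 2.65
tool_pos: [485.2, 180.9, 72.7]
tcp_rot: [-180.0, -0.3, -173.0]
ft_force: [-1.1, 0.6, -0.3]
finger_gap: 43.2
grip_force: 0.0
```

Emit:
{"fn": "play_rows", "kwargs": {
  "motion": [
    [[0,0,0,0,0,0],[0,0,0,0,0,0]]
  ]
}}

```text
time: 2.85
tool_pos: [488.2, 182.0, 77.1]
tcp_rot: [180.0, 0.1, -173.0]
ft_force: [0.8, -0.0, 0.1]
finger_gap: 42.9
grip_force: 0.0
```

```bash
python3 - <<'E'
from h import *
s=cam("wrist");st=sensors.sense();print(st['tool_pos'],st['tcp_rot'])
np.save("w3.npy",s,allow_pickle=True)
for z in (31,59): print(proj(s,(488,183,z)))
cv2.imwrite("pics/w3.png",s["pixels"][:,:,::-1])
E
```

```text
[488.39467842 182.03866636  77.3470908 ] [ 1.79987641e+02  9.97582641e-02 -1.72989592e+02]
[255.11214612 215.56788274]
[255.21090266 233.90468487]
```

View pics/w3.png

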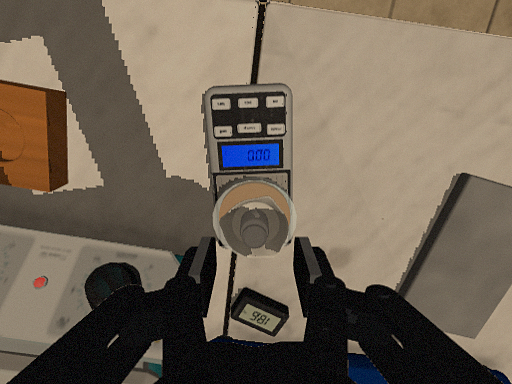

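The knob sits at (255,235), as predicted for (488,183,59). I'll descend and grip.

Emit:
{"fn": "play_rows", "kwargs": {
  "motion": [
    [[0,0,0.8,0,0,0],[0,0,1.6,0,0,0],[0,0,2.4,0,0,0],[0,0,3.0,0,0,0],[0,0.1,3.3,0,0,0]]
  ]
}}

```text
time: 3.4
tool_pos: [486.7, 182.6, 42.0]
tcp_rot: [-180.0, -0.1, -173.0]
ft_force: [-0.7, 0.1, 0.5]
finger_gap: 42.7
grip_force: 0.0
```

Emit:
{"fn": "play_rows", "kwargs": {
  "motion": [
    [[0,0,0,0,0,0],[0,0,0,0,0,0]]
  ]
}}

```text
time: 3.6
tool_pos: [487.5, 182.9, 43.3]
tcp_rot: [-180.0, 0.0, -173.0]
ft_force: [-0.3, -0.3, 1.0]
finger_gap: 42.9
grip_force: 0.0
```

Emit:
{"fn": "play_rows", "kwargs": {
  "motion": [
    [[0,0,0,0,0,0],[0,0,0,0,0,0],[0,0,0,0,0,0],[0,0,0,0,0,0],[0,0,0,0,0,0]]
  ],
  "jaw": 0,
  "squeeze": 25
}}

```text
time: 4.1
tool_pos: [487.9, 182.9, 43.8]
tcp_rot: [180.0, 0.1, -173.0]
ft_force: [-1.3, 0.3, 5.2]
finger_gap: 17.8
grip_force: 24.7
```

Emit:
{"fn": "play_rows", "kwargs": {
  "motion": [
    [[0,0,-0.5,0,0,0],[0,0,-1.2,0,0,0],[0,0,-2.2,0,0,0],[0,0,-3.2,0,0,0],[0,0,-4.2,0,0,0]]
  ]
}}

```text
time: 4.6
tool_pos: [487.7, 182.9, 86.6]
tcp_rot: [180.0, 0.0, -173.0]
ft_force: [0.2, 0.5, -0.8]
finger_gap: 18.0
grip_force: 24.5
```

```bash
python3 - <<'E'
from h import *
s=cam("wrist");st=sensors.sense();print(st['tool_pos'],st['grip_force'],st['finger_gap'])
np.save("w4.npy",s,allow_pickle=True)
cv2.imwrite("pics/w4.png",s["pixels"][:,:,::-1])
a=cam("side");b=cv2.resize(a["pixels"][190:300,240:380],None,fx=3,fy=3,interpolation=2);cv2.imwrite("pics/s4.png",np.vstack([b[:,:],])[:,:,::-1])
cv2.imwrite("pics/w4c.png",np.hstack([cv2.resize(s["pixels"][150:300,150:350],None,fx=2,fy=2.2),b])[:,:,::-1])
E
```

```text
[488.84620779 183.20536218  88.4459693 ] 24.492240250110626 17.88889432604774
```

View pics/w4c.png

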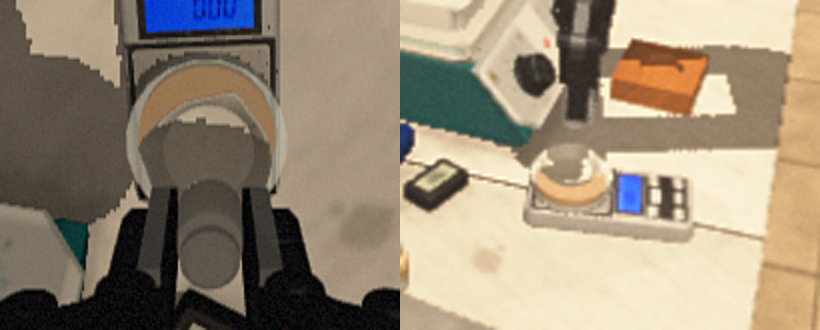

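Emit:
{"fn": "play_rows", "kwargs": {
  "motion": [
    [[2.0,0.2,-0.5,0,0,0],[3.9,0.4,-1.5,0,0,0],[4.3,-4,-1.5,0,0,0],[4.7,-8.2,-1.5,0,0,0],[5.0,-12,-1.5,0,0,0]]
  ]
}}

```text
time: 5.2
tool_pos: [452.1, 56.4, 100.4]
tcp_rot: [-180.0, 0.0, -172.9]
ft_force: [1.0, 0.6, -0.6]
finger_gap: 17.8
grip_force: 24.6
```

Emit:
{"fn": "play_rows", "kwargs": {
  "motion": [
    [[0.3,-3,0,0,0,0],[0.5,-5.6,0,0,0,0],[0.5,-5.6,0,0,0,0],[0.5,-5.6,0,0,0,0]]
  ]
}}

```text
time: 5.6
tool_pos: [454.3, 1.1, 100.2]
tcp_rot: [180.0, -0.0, -173.1]
ft_force: [-0.2, 0.2, -0.4]
finger_gap: 17.7
grip_force: 24.6
```

```bash
python3 - <<'E'
from h import *
s=cam("wrist");st=sensors.sense();print(st['tool_pos'],st['tcp_rot'],st['grip_force'],st['finger_gap'])
np.save("w5.npy",s,allow_pickle=True)
cv2.imwrite("pics/w5.png",s["pixels"][:,:,::-1])
for P in ((420,-35,22),(420,35,22),(490,35,22),(490,-35,22),(455,2,22)): print(proj(s,P).round())
E
```

```text
[454.22381348   1.74917683 100.17860387] [ 1.79975161e+02 -8.01168187e-03 -1.73024182e+02] 24.612227976322174 17.851757478787217
[212. 153.]
[302. 164.]
[288. 243.]
[206. 234.]
[255. 201.]
```

View pics/w5.png

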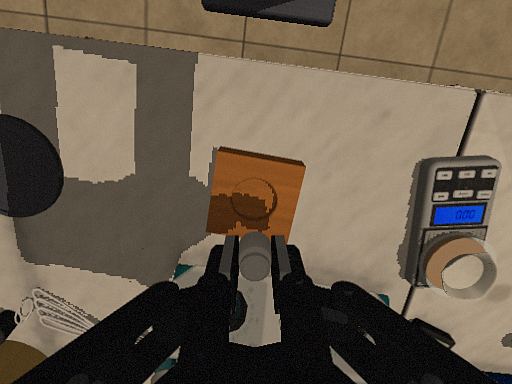

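The block's top corners are (219,149), (305,163) and (208,233). The well is at (254,199), under the TCP within 1 mm. Next I lower the weight.

Emit:
{"fn": "play_rows", "kwargs": {
  "motion": [
    [[0,-0.1,2,0,0,0],[0.1,-0.1,4,0,0,0],[0.1,-0.1,5.5,0,0,0],[0.1,-0.1,6.2,0,0,0],[0.1,-0.1,6.6,0,0,0]]
  ]
}}

```text
time: 6.15
tool_pos: [453.0, 1.2, 33.6]
tcp_rot: [180.0, -0.1, -172.9]
ft_force: [0.1, 0.7, -0.5]
finger_gap: 17.8
grip_force: 24.6
```

Emit:
{"fn": "play_rows", "kwargs": {
  "motion": [
    [[0,0,0.4,0,0,0],[0,0,0.7,0,0,0],[0,0,0.8,0,0,0],[0,0,0.8,0,0,0]]
  ]
}}

```text
time: 6.55
tool_pos: [453.7, 0.3, 26.5]
tcp_rot: [-180.0, 0.0, -173.0]
ft_force: [-0.8, 0.3, -0.9]
finger_gap: 17.6
grip_force: 24.6
```

Emit:
{"fn": "play_rows", "kwargs": {
  "motion": [
    [[0,0,0.1,0,0,0],[0,0,0.1,0,0,0],[0,0,0.1,0,0,0]]
  ]
}}

```text
time: 6.85
tool_pos: [453.6, 0.3, 25.4]
tcp_rot: [-180.0, 0.0, -173.0]
ft_force: [-0.2, 0.1, -0.6]
finger_gap: 17.6
grip_force: 24.6
```

Emit:
{"fn": "play_rows", "kwargs": {
  "motion": [
    [[0,0,0.05,0,0,0],[0,0,0.05,0,0,0],[0,0,0.05,0,0,0]]
  ]
}}

```text
time: 7.15
tool_pos: [453.5, 0.3, 24.8]
tcp_rot: [180.0, -0.0, -173.0]
ft_force: [-0.7, -0.1, -1.0]
finger_gap: 17.6
grip_force: 24.6
```

Emit:
{"fn": "play_rows", "kwargs": {
  "motion": [
    [[0,0,0.1,0,0,0],[0,0,0.1,0,0,0],[0,0,0.1,0,0,0]]
  ]
}}

```text
time: 7.45
tool_pos: [453.7, 0.3, 24.3]
tcp_rot: [-180.0, 0.0, -173.0]
ft_force: [-3.0, 1.1, 5.1]
finger_gap: 17.4
grip_force: 25.1
```

Emit:
{"fn": "play_rows", "kwargs": {
  "motion": [
    [[0,0,0,0,0,0],[0,0,0,0,0,0],[0,0,-0.1,0,0,0]]
  ],
  "jaw": 0.45
}}

```text
time: 7.75
tool_pos: [453.3, 0.3, 24.6]
tcp_rot: [180.0, -0.0, -173.0]
ft_force: [0.2, 0.1, -0.5]
finger_gap: 38.4
grip_force: 0.0
```

Emit:
{"fn": "play_rows", "kwargs": {
  "motion": [
    [[0,0,-1,0,0,0],[0,0,-3,0,0,0],[0,0,-5,0,0,0],[0.5,0,-7,0,0,0],[0.5,0,-8,0,0,0]]
  ]
}}

```text
time: 8.25
tool_pos: [449.4, -0.4, 107.3]
tcp_rot: [-180.0, 0.2, -173.0]
ft_force: [-0.3, -0.0, 0.1]
finger_gap: 38.5
grip_force: 0.0
```

```bash
python3 - <<'E'
from h import *
s=cam("wrist");st=sensors.sense();print(st['tool_pos'],st['tcp_rot'])
np.save("w6.npy",s,allow_pickle=True)
cv2.imwrite("pics/w6.png",s["pixels"][:,:,::-1])
print(proj(s,(453.5,1,40)),proj(s,(488,183,31)),proj(s,(488,183,41)))
hsv=cv2.cvtColor(s["pixels"],cv2.COLOR_RGB2HSV)
# white dish
p=s["pixels"][215:300,400:512].astype(int)
E
```

```text
[450.32098696  -0.54737084 108.29058244] [-179.93432293    0.26130904 -172.99198912]
[255.00472717 209.60505121] [456.57861019 265.55574334] [464.31192574 272.25112878]
```

View pics/w6.png

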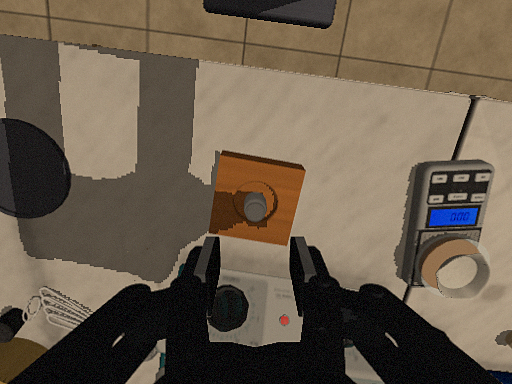

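The weight stands in the well (knob at (255,207), ring at (256,201)). The dish is still on the Petri at (463,271). Now I check the stirrer's clearance and measure the tray.

```bash
python3 - <<'E'
from h import *
w2=np.load("w2.npy",allow_pickle=True).item();w3=np.load("w3.npy",allow_pickle=True).item();w6=np.load("w6.npy",allow_pickle=True).item()
print("stirrer corner",tri(w2,(192,228),w3,(181,254)))
for z in(20,60,90): print(onz(w2,(192,228),z).round(),onz(w3,(181,254),z).round())
s=cam("scene");d=cam("side")
for nm,c,lo,hi,box in (("scene dark",s,(0,0,0),(179,255,62),(235,330,225,280)),("side dark",d,(0,0,0),(179,255,90),(315,360,165,195)),("scene cork",s,(5,110,80),(20,255,255),(325,385,240,285)),("side cork",d,(5,90,80),(20,255,255),(300,350,145,170))):
    h=cv2.cvtColor(c["pixels"],cv2.COLOR_RGB2HSV);m=cv2.inRange(h,lo,hi);M=np.zeros_like(m);x0,x1,y0,y1=box;M[y0:y1,x0:x1]=m[y0:y1,x0:x1]
    k=max(cv2.findContours(M,0,1)[0],key=cv2.contourArea);
    P=np.array([onz(c,p[0],6)[:2] for p in k],np.float32);(q,r_)=cv2.minEnclosingCircle(P);e=cv2.fitEllipse(P);print(nm,q,2*r_,e)
E
```

```text
stirrer corner (array([526.70529576, 136.78053333,  30.97526753]), np.float64(9.03904505148672))
[534. 139.  20.] [532. 130.  20.]
[513. 146.  60.] [507. 139.  60.]
[498. 151.  90.] [488. 145.  90.]
scene dark (465.51641845703125, -213.2165069580078) 122.81910705566406 ((457.6192932128906, -211.17527770996094), (84.74919891357422, 104.70442962646484), 88.74820709228516)
side dark (463.95172119140625, -248.17347717285156) 153.68807983398438 ((474.90985107421875, -264.04205322265625), (29.534502029418945, 170.94949340820312), 4.894123077392578)
scene cork (511.7122802734375, -376.07684326171875) 93.84597778320312 ((511.6225280761719, -377.13568115234375), (85.7318344116211, 90.35191345214844), 105.49421691894531)
side cork (517.3202514648438, -369.1270751953125) 103.03691101074219 ((530.1539306640625, -367.6264343261719), (52.30488204956055, 102.38651275634766), 8.733637809753418)
```

Emit:
{"fn": "play_rows", "kwargs": {
  "motion": [
    [[-0.5,4,0,0,0,0],[-1,8,0,0,0,0],[-1.5,12,0,0,0,0],[-2,15.5,0,0,0,0],[-2.2,17.7,0,0,0,0]]
  ],
  "jaw": 0.7
}}

```text
time: 8.9
tool_pos: [447.7, 180.2, 103.3]
tcp_rot: [180.0, -0.1, -172.9]
ft_force: [-1.1, -0.1, -0.2]
finger_gap: 59.9
grip_force: 0.0
```

Emit:
{"fn": "play_rows", "kwargs": {
  "motion": [
    [[-2,0,0.5,0,0,0],[-3.8,0,2,0,0,0],[-3.8,0,3,0,0,0],[-3.8,0,3,0,0,0],[-3.8,0,3,0,0,0]]
  ]
}}

```text
time: 9.4
tool_pos: [485.1, 182.2, 73.7]
tcp_rot: [-180.0, -0.2, -173.0]
ft_force: [0.5, 0.4, -0.7]
finger_gap: 59.8
grip_force: 0.0
```

```bash
python3 - <<'E'
from h import *
s=cam("wrist");st=sensors.sense();print(st['tool_pos'],st['tcp_rot'],st['finger_gap'])
np.save("w7.npy",s,allow_pickle=True)
print(proj(s,(488,183,41)),proj(s,(488,183,31)))
u,v=proj(s,(488,183,36)).astype(int); c=s["pixels"][v-70:v+60,u-75:u+75]; print(u,v)
cv2.imwrite("pics/w7c.png",cv2.resize(c,None,fx=4,fy=4,interpolation=2)[:,:,::-1])
E
```

```text
[485.64928578 182.39850955  74.51133552] [-1.79993232e+02 -6.64160247e-02 -1.73003888e+02] 59.19522762760987
[254.23666789 228.16411505] [254.25418772 221.86510892]
254 224
```

View pics/w7c.png

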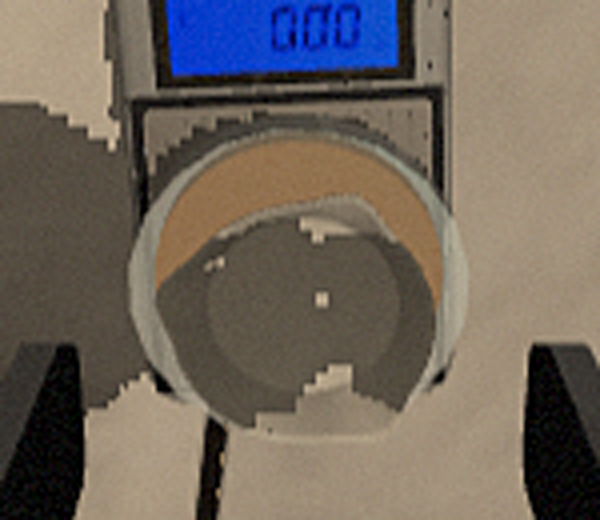

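The dish floor is centred at crop (303,300) and the rim at about row 317, which puts the dish at about x 490.5, y 183. No trouble on either side.

Emit:
{"fn": "play_rows", "kwargs": {
  "motion": [
    [[-0.3,0,1,0,0,0],[-0.5,0,2,0,0,0],[-0.5,0,3,0,0,0],[-0.5,0,3.5,0,0,0],[-0.5,0,3.8,0,0,0]]
  ]
}}

```text
time: 9.95
tool_pos: [490.7, 183.1, 35.6]
tcp_rot: [-180.0, -0.1, -173.0]
ft_force: [0.3, -0.4, 0.4]
finger_gap: 60.0
grip_force: 0.0
```

Emit:
{"fn": "play_rows", "kwargs": {
  "motion": [
    [[0,0,0.2,0,0,0],[0,0,0.5,0,0,0],[0,0,0.5,0,0,0],[0,0,0.5,0,0,0]]
  ]
}}

```text
time: 10.35
tool_pos: [491.6, 183.3, 32.0]
tcp_rot: [180.0, 0.0, -173.0]
ft_force: [-0.2, -0.6, -0.2]
finger_gap: 59.8
grip_force: 0.0
```

Emit:
{"fn": "play_rows", "kwargs": {
  "motion": [
    [[0,0,0.1,0,0,0],[0,0,0.1,0,0,0],[0,0,0.1,0,0,0],[0,0,0.1,0,0,0],[0,0,0.1,0,0,0]]
  ],
  "jaw": 0,
  "squeeze": 20
}}

```text
time: 10.85
tool_pos: [491.9, 183.7, 31.6]
tcp_rot: [180.0, 0.1, -173.0]
ft_force: [-1.6, 1.2, 5.5]
finger_gap: 43.5
grip_force: 19.7
```

Emit:
{"fn": "play_rows", "kwargs": {
  "motion": [
    [[0,0,-0.2,0,0,0],[0,0,-0.6,0,0,0],[0,0,-1.2,0,0,0],[0,0,-2,0,0,0],[0,0,-3,0,0,0]]
  ]
}}

```text
time: 11.35
tool_pos: [491.3, 183.2, 61.4]
tcp_rot: [-180.0, -0.0, -173.0]
ft_force: [0.1, -0.3, 0.7]
finger_gap: 43.7
grip_force: 20.4
```

```bash
python3 - <<'E'
from h import *
s=cam("wrist");st=sensors.sense();print(st['tool_pos'],st['tcp_rot'],st['finger_gap'],st['grip_force'])
np.save("w8.npy",s,allow_pickle=True)
E
```

```text
[492.69539955 183.61837854  63.59276773] [ 1.79980871e+02  1.54355782e-01 -1.72989654e+02] 42.78864530611811 20.380492252588738
```

Emit:
{"fn": "play_rows", "kwargs": {
  "motion": [
    [[2.4,0.3,-2,0,0,0],[4.8,0.3,-3.8,0,0,0],[5.4,-4,-4,0,0,0],[5.9,-8.5,-4,0,0,0],[6.4,-13,-4,0,0,0]]
  ]
}}

```text
time: 11.9
tool_pos: [444.0, 45.5, 101.9]
tcp_rot: [-180.0, 0.1, -172.9]
ft_force: [1.2, -0.1, -1.2]
finger_gap: 43.6
grip_force: 20.5
```

Emit:
{"fn": "play_rows", "kwargs": {
  "motion": [
    [[0.6,-4.4,0,0,0,0],[1.1,-8.8,0,0,0,0],[1.7,-13.1,0,0,0,0],[2.2,-17.5,0,0,0,0],[1.6,-22,0,0,0,0]]
  ]
}}

```text
time: 12.4
tool_pos: [454.1, -175.8, 101.5]
tcp_rot: [-180.0, 0.0, -173.0]
ft_force: [1.0, -0.2, -0.3]
finger_gap: 43.2
grip_force: 20.5
```

Emit:
{"fn": "play_rows", "kwargs": {
  "motion": [
    [[-0.6,-4.5,0,0,0,0],[-1.3,-8.9,0,0,0,0],[-1.9,-13.3,0,0,0,0],[-2.5,-17.5,0,0,0,0],[-3,-20.8,0,0,0,0]]
  ]
}}

```text
time: 12.9
tool_pos: [510.2, -379.4, 101.3]
tcp_rot: [-179.9, 0.0, -173.1]
ft_force: [0.8, 1.0, -0.2]
finger_gap: 43.6
grip_force: 20.5
```

Emit:
{"fn": "play_rows", "kwargs": {
  "motion": [
    [[0,0,0,0,0,0],[0,0,0,0,0,0],[0,0,0,0,0,0]]
  ]
}}

```text
time: 13.2
tool_pos: [509.8, -375.7, 100.8]
tcp_rot: [180.0, -0.0, -173.0]
ft_force: [-0.5, -0.8, 0.3]
finger_gap: 43.3
grip_force: 20.5
```

```bash
cat > circ.py <<'E'
from h import *
def circ(s,lo,hi,z,near,rad=160):
    h=cv2.cvtColor(s["pixels"],cv2.COLOR_RGB2HSV);m=cv2.inRange(h,lo,hi)
    u,v=proj(s,near).astype(int);M=np.zeros_like(m);cv2.circle(M,(int(u),int(v)),rad,255,-1);m&=M
    k=max(cv2.findContours(m,0,1)[0],key=cv2.contourArea)
    k=cv2.convexHull(k)
    P=np.array([onz(s,p[0],z)[:2] for p in k]);A=np.c_[2*P,np.ones(len(P))];x=np.linalg.lstsq(A,(P**2).sum(1),rcond=None)[0]
    R=np.sqrt(x[2]+x[:2]@x[:2]);res=np.hypot(*(P-x[:2]).T)-R
    (q,rr)=cv2.minEnclosingCircle(P.astype(np.float32))
    return x[:2].round(1),(2*R).round(1),res.std().round(1),np.round(q,1),round(2*rr,1),k.reshape(-1,2).min(0),k.reshape(-1,2).max(0)
E
python3 - <<'E'
from circ import *
s=cam("wrist");st=sensors.sense();print(st['tool_pos'],st['tcp_rot'],st['finger_gap'],st['grip_force'])
np.save("w9.npy",s,allow_pickle=True);cv2.imwrite("pics/w9.png",s["pixels"][:,:,::-1])
print(proj(s,(512,-376,6)),proj(s,(455,-208,5)),circ(s,(5,110,60),(20,255,255),6,(512,-376,6)))
print(s["pixels"][int(proj(s,(512,-376,6))[1]),::40])
print(circ(s,(0,0,0),(179,255,60),6,(455,-208,6),90))
E
```

```text
[ 509.86160697 -375.52927519  100.92132468] [ 1.79977474e+02 -5.84657942e-03 -1.72938030e+02] 43.29351441824002 20.501770133560058
[253.1074858  195.54111778] [461.3803508 154.6205919] (array([ 515.8, -375. ]), np.float64(85.1), np.float64(0.2), array([ 515.6, -375.2]), 86.0, array([205, 151], dtype=int32), array([302, 234], dtype=int32))
[[ 42  33  20]
 [ 48  39  29]
 [ 32  30  20]
 [ 33  22  18]
 [ 49  38  23]
 [100  89  76]
 [120  74  37]
 [234 167  89]
 [158 139 119]
 [177 158 135]
 [217 198 165]
 [ 78  76  70]
 [ 76  69  68]]
(array([ 457. , -208.5]), np.float64(82.0), np.float64(0.2), array([ 457. , -208.3]), 82.4, array([438, 107], dtype=int32), array([511, 203], dtype=int32))
```

The mat fit is (515.8,-375), diameter 85, which matches. I'll lower the dish.

Emit:
{"fn": "play_rows", "kwargs": {
  "motion": [
    [[-0.3,0,2.5,0,0,0],[-0.6,0,5,0,0,0],[-0.6,0,7,0,0,0],[-0.6,0,8,0,0,0],[-0.6,0,8.6,0,0,0]]
  ]
}}

```text
time: 13.75
tool_pos: [515.5, -374.7, 14.1]
tcp_rot: [179.9, -0.1, -172.9]
ft_force: [0.8, 0.1, -0.7]
finger_gap: 43.6
grip_force: 20.5
```

Emit:
{"fn": "play_rows", "kwargs": {
  "motion": [
    [[0,0,0.3,0,0,0],[0,0,0.6,0,0,0],[0,0,0.6,0,0,0],[0,0,0.6,0,0,0]]
  ]
}}

```text
time: 14.15
tool_pos: [516.3, -376.3, 9.6]
tcp_rot: [-180.0, 0.0, -173.0]
ft_force: [0.8, 0.5, 0.6]
finger_gap: 43.2
grip_force: 20.5
```

Emit:
{"fn": "play_rows", "kwargs": {
  "motion": [
    [[0,0,0.1,0,0,0],[0,0,0.1,0,0,0],[0,0,0.1,0,0,0]]
  ]
}}

```text
time: 14.45
tool_pos: [515.9, -376.0, 7.9]
tcp_rot: [-180.0, 0.0, -173.0]
ft_force: [-0.4, 0.1, 0.7]
finger_gap: 43.5
grip_force: 20.5
```

Emit:
{"fn": "play_rows", "kwargs": {
  "motion": [
    [[0,0,0.1,0,0,0],[0,0,0.1,0,0,0],[0,0,0.1,0,0,0]]
  ]
}}

```text
time: 14.75
tool_pos: [515.8, -375.9, 6.7]
tcp_rot: [180.0, -0.0, -173.0]
ft_force: [0.7, 0.4, 0.2]
finger_gap: 42.8
grip_force: 20.5
```

Emit:
{"fn": "play_rows", "kwargs": {
  "motion": [
    [[0,0,0.05,0,0,0],[0,0,0.05,0,0,0],[0,0,0.05,0,0,0]]
  ]
}}

```text
time: 15.05
tool_pos: [515.9, -375.9, 6.3]
tcp_rot: [-180.0, 0.0, -173.0]
ft_force: [0.7, 0.5, 0.0]
finger_gap: 43.4
grip_force: 20.5
```

Emit:
{"fn": "play_rows", "kwargs": {
  "motion": [
    [[0,0,0.05,0,0,0],[0,0,0.05,0,0,0],[0,0,0.05,0,0,0]]
  ]
}}

```text
time: 15.35
tool_pos: [516.0, -375.9, 6.2]
tcp_rot: [-180.0, 0.0, -173.0]
ft_force: [-2.2, 0.3, 5.7]
finger_gap: 43.3
grip_force: 20.9
```

Emit:
{"fn": "play_rows", "kwargs": {
  "motion": [
    [[0,0,0.05,0,0,0],[0,0,0.05,0,0,0],[0,0,0.05,0,0,0]]
  ]
}}

```text
time: 15.65
tool_pos: [516.0, -376.0, 6.1]
tcp_rot: [-180.0, 0.0, -173.0]
ft_force: [-3.8, 3.0, 8.8]
finger_gap: 43.4
grip_force: 21.2
```

Contact. I'll release, rise, and measure the dish and the tray.

Emit:
{"fn": "play_rows", "kwargs": {
  "motion": [
    [[0,0,-0.1,0,0,0],[0,0,-0.1,0,0,0],[0,0,-0.1,0,0,0]]
  ],
  "jaw": 0.75
}}

```text
time: 15.95
tool_pos: [515.7, -375.8, 6.0]
tcp_rot: [180.0, -0.0, -173.0]
ft_force: [-0.2, -0.8, -0.1]
finger_gap: 63.7
grip_force: 0.0
```

Emit:
{"fn": "play_rows", "kwargs": {
  "motion": [
    [[0,0,-1,0,0,0],[0,0,-3,0,0,0],[0,0,-6,0,0,0],[0,0,-9,0,0,0],[0,0,-11,0,0,0]]
  ]
}}

```text
time: 16.45
tool_pos: [516.7, -376.7, 119.8]
tcp_rot: [-179.9, 0.1, -173.0]
ft_force: [-0.3, -0.5, 0.1]
finger_gap: 63.7
grip_force: 0.0
```

Emit:
{"fn": "play_rows", "kwargs": {
  "motion": [
    [[0.5,4,0,0,0,0],[1,8,0,0,0,0],[1,8,0,0,0,0],[1,8,0,0,0,0]]
  ]
}}

```text
time: 16.85
tool_pos: [496.3, -297.2, 117.0]
tcp_rot: [-180.0, 0.0, -172.9]
ft_force: [-0.4, -0.5, -0.2]
finger_gap: 64.2
grip_force: 0.0
```

```bash
python3 - <<'E'
from circ import *
s=cam("wrist");st=sensors.sense();print(st['tool_pos'],st['tcp_rot'],st['finger_gap'],st['grip_force'])
np.save("w10.npy",s,allow_pickle=True)
print(proj(s,(515.8,-375,6)),proj(s,(457,-208,5)),circ(s,(5,110,60),(20,255,255),6,(512,-376,6)))
print("dish",circ(s,(0,0,120),(179,70,255),16,(515.8,-375,16),45))
for v in (50,60,70): print(circ(s,(0,0,0),(179,255,v),6,(455,-208,6),75))
cv2.imwrite("pics/w10.png",cv2.resize(s["pixels"],(800,600))[:,:,::-1])
E
```

```text
[ 496.64567448 -298.1435723   117.22410108] [-1.79920985e+02  5.69093139e-02 -1.72957501e+02] 63.978320608023026 0.0
[168.06288874 197.19750198] [358.89879318 157.17049488] (array([ 515.9, -374.4]), np.float64(85.6), np.float64(0.2), array([ 516.1, -374.3]), 86.3, array([123, 152], dtype=int32), array([215, 238], dtype=int32))
dish (array([ 264.6, -186.4]), np.float64(647.3), np.float64(0.0), array([ 529.2, -372.8]), 0.0, array([167, 215], dtype=int32), array([167, 215], dtype=int32))
(array([ 456.9, -208.8]), np.float64(82.4), np.float64(0.2), array([ 457.6, -204.7]), 82.0, array([342, 114], dtype=int32), array([405, 201], dtype=int32))
(array([ 456.8, -208.1]), np.float64(83.3), np.float64(0.6), array([ 458. , -206.2]), 84.7, array([325, 110], dtype=int32), array([405, 201], dtype=int32))
(array([ 456.9, -210.1]), np.float64(89.3), np.float64(0.3), array([ 457.3, -210.2]), 90.5, array([307, 105], dtype=int32), array([408, 203], dtype=int32))
```

View pics/w10.png

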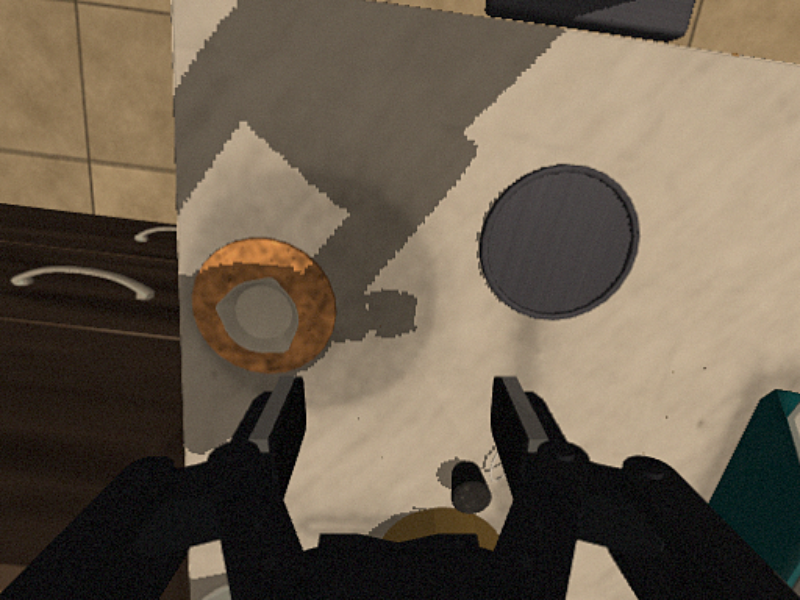

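The dish stands on the cork mat at (259,315), within about 2 mm of centre. The tray's rim is visible at (559,242), with centre (457,-210). The stopper is untouched at (470,485). Back to the Petri dish.

Emit:
{"fn": "play_rows", "kwargs": {
  "motion": [
    [[0.8,4.3,0,0,0,0],[1.5,8.7,0,0,0,0],[2.3,13,0,0,0,0],[3.1,17.3,0,0,0,0],[2.5,22,0,0,0,0]]
  ],
  "jaw": 0.95
}}

```text
time: 17.4
tool_pos: [444.1, -82.6, 116.9]
tcp_rot: [-179.9, 0.0, -173.1]
ft_force: [1.8, 0.7, 1.4]
finger_gap: 81.3
grip_force: 0.0
```

Emit:
{"fn": "play_rows", "kwargs": {
  "motion": [
    [[-0.5,4.5,0,0,0,0],[-1.1,9,0,0,0,0],[-1.7,13.5,0,0,0,0],[-2.2,18,0,0,0,0],[-2.8,22.5,0,0,0,0]]
  ]
}}

```text
time: 17.9
tool_pos: [446.1, 145.7, 117.4]
tcp_rot: [-180.0, 0.1, -173.1]
ft_force: [0.5, -0.3, -0.0]
finger_gap: 81.5
grip_force: 0.0
```

Emit:
{"fn": "play_rows", "kwargs": {
  "motion": [
    [[-0.3,2.6,0,0,0,0],[-2.5,3,1,0,0,0],[-4.7,3.3,2.5,0,0,0],[-4.7,3.3,2.5,0,0,0],[-4.7,3.3,2.5,0,0,0]]
  ]
}}

```text
time: 18.4
tool_pos: [488.0, 182.3, 91.1]
tcp_rot: [-180.0, -0.1, -173.0]
ft_force: [-0.4, -0.2, 0.4]
finger_gap: 81.1
grip_force: 0.0
```

Emit:
{"fn": "play_rows", "kwargs": {
  "motion": [
    [[0,0,0,0,0,0],[0,0,0,0,0,0]]
  ]
}}

```text
time: 18.6
tool_pos: [487.8, 182.5, 92.2]
tcp_rot: [180.0, 0.1, -173.0]
ft_force: [-0.2, 0.2, 0.4]
finger_gap: 80.9
grip_force: 0.0
```

```bash
python3 - <<'E'
from circ import *
s=cam("wrist");st=sensors.sense();print(st['tool_pos'],st['tcp_rot'],st['finger_gap'])
np.save("w11.npy",s,allow_pickle=True)
print(proj(s,(489,183,25)))
h=cv2.cvtColor(s["pixels"],cv2.COLOR_RGB2HSV)
u,v=proj(s,(489,183,25)).astype(int)
for dv in range(-40,45,8): print(v+dv,h[v+dv,u-48:u+49:8].tolist())
E
```

```text
[487.7523994  182.57744255  92.18991173] [ 1.79989851e+02  7.86343760e-02 -1.73017690e+02] 80.99905683222013
[254.17588696 206.20223765]
166 [[18, 63, 169], [17, 50, 108], [17, 46, 106], [18, 63, 93], [22, 50, 97], [19, 57, 108], [14, 53, 72], [10, 42, 54], [170, 60, 38], [9, 88, 29], [6, 49, 26], [17, 60, 148], [13, 56, 150]]
174 [[17, 65, 172], [24, 49, 105], [15, 60, 102], [15, 64, 88], [12, 67, 57], [16, 53, 63], [14, 41, 81], [27, 42, 67], [18, 61, 121], [19, 64, 115], [20, 38, 20], [17, 62, 151], [17, 63, 155]]
182 [[15, 59, 163], [15, 45, 80], [17, 87, 53], [20, 49, 126], [15, 118, 143], [15, 120, 140], [16, 116, 138], [16, 120, 134], [17, 112, 132], [27, 45, 101], [30, 64, 20], [17, 66, 154], [18, 62, 153]]
190 [[23, 56, 77], [14, 65, 79], [20, 48, 134], [15, 120, 136], [15, 117, 139], [17, 116, 139], [17, 128, 135], [16, 118, 138], [16, 122, 138], [15, 117, 140], [21, 24, 73], [17, 61, 158], [18, 70, 152]]
198 [[10, 64, 84], [17, 55, 83], [18, 100, 122], [15, 122, 138], [15, 116, 138], [16, 114, 141], [15, 114, 139], [16, 118, 141], [16, 117, 135], [16, 119, 135], [30, 30, 1
[... 560 characters left out ...]
, [13, 123, 139], [14, 110, 142], [15, 111, 143], [23, 41, 125], [17, 63, 153], [18, 64, 155]]
230 [[16, 74, 79], [17, 61, 80], [24, 40, 133], [15, 107, 140], [14, 122, 140], [14, 116, 139], [15, 122, 136], [14, 120, 144], [15, 118, 138], [17, 53, 131], [23, 34, 121], [16, 56, 154], [17, 64, 152]]
238 [[19, 72, 74], [17, 59, 163], [17, 61, 147], [21, 41, 151], [21, 40, 146], [15, 114, 136], [15, 128, 141], [16, 103, 146], [20, 48, 160], [18, 45, 160], [17, 65, 158], [16, 61, 151], [16, 65, 158]]
246 [[17, 64, 155], [15, 61, 164], [20, 62, 164], [17, 60, 169], [16, 70, 150], [19, 46, 160], [22, 41, 160], [16, 58, 155], [19, 63, 153], [16, 60, 153], [18, 57, 153], [17, 63, 154], [17, 60, 152]]
```

```bash
python3 - <<'E'
from circ import *
s=np.load("w11.npy",allow_pickle=True).item()
for z in (20,24): print(z,circ(s,(10,95,100),(20,180,170),z,(489,183,25),40))
# LCD of the scale (blue) rect
h=cv2.cvtColor(s["pixels"],cv2.COLOR_RGB2HSV);m=cv2.inRange(h,(108,140,80),(125,255,255));m[:, :180]=0;m[:,340:]=0;m[200:]=0
k=max(cv2.findContours(m,0,1)[0],key=cv2.contourArea);b=cv2.boxPoints(cv2.minAreaRect(k));W=np.array([onz(s,p,16)[:2] for p in b]);print(W.round(1),W.mean(0))
E
```

```text
20 (array([493.5, 182.9]), np.float64(53.1), np.float64(0.1), array([493.5, 182.9]), 53.5, array([221, 177], dtype=int32), array([286, 239], dtype=int32))
24 (array([491.9, 182.8]), np.float64(52.1), np.float64(0.1), array([491.9, 182.8]), 52.5, array([221, 177], dtype=int32), array([286, 239], dtype=int32))
[[444.  153.6]
 [437.4 193.1]
 [452.9 196.1]
 [459.8 155.7]] [448.51602252 174.60263509]
```

Emit:
{"fn": "play_rows", "kwargs": {
  "motion": [
    [[-0.2,0,2,0,0,0],[-0.4,0,4,0,0,0],[-0.4,0,5.5,0,0,0],[-0.4,0,6.5,0,0,0],[-0.4,0,7.0,0,0,0]]
  ]
}}

```text
time: 19.15
tool_pos: [490.7, 183.1, 20.4]
tcp_rot: [-180.0, -0.1, -173.0]
ft_force: [-0.5, 0.1, 0.2]
finger_gap: 81.2
grip_force: 0.0
```

Emit:
{"fn": "play_rows", "kwargs": {
  "motion": [
    [[0,0,0.2,0,0,0],[0,0,0.4,0,0,0],[0,0,0.5,0,0,0],[0,0,0.5,0,0,0]]
  ]
}}

```text
time: 19.55
tool_pos: [491.8, 183.4, 16.7]
tcp_rot: [180.0, 0.0, -173.0]
ft_force: [-0.3, 0.6, 0.4]
finger_gap: 81.0
grip_force: 0.0
```

Emit:
{"fn": "play_rows", "kwargs": {
  "motion": [
    [[0,0,0.1,0,0,0],[0,0,0.1,0,0,0],[0,0,0.1,0,0,0],[0,0,0.1,0,0,0],[0,0,0.1,0,0,0]]
  ],
  "jaw": 0,
  "squeeze": 25
}}

```text
time: 20.05
tool_pos: [491.8, 183.4, 15.9]
tcp_rot: [180.0, 0.0, -173.0]
ft_force: [-2.1, -0.7, 6.3]
finger_gap: 59.0
grip_force: 26.7
```

Emit:
{"fn": "play_rows", "kwargs": {
  "motion": [
    [[0,0,-0.2,0,0,0],[0,0,-0.6,0,0,0],[0,0,-1.2,0,0,0],[0,0,-2.2,0,0,0],[0,0,-4,0,0,0]]
  ]
}}

```text
time: 20.55
tool_pos: [490.5, 183.0, 55.1]
tcp_rot: [-180.0, -0.1, -173.0]
ft_force: [0.0, -0.2, -0.5]
finger_gap: 58.4
grip_force: 27.0
```

```bash
python3 - <<'E'
from circ import *
s=cam("wrist");st=sensors.sense();print(st['tool_pos'],st['tcp_rot'],st['finger_gap'],st['grip_force'])
np.save("w12.npy",s,allow_pickle=True)
dz=st['tool_pos'][2]-15.5
print("petri held rel", circ(s,(8,85,60),(22,190,190),24+dz,(491,183,25+dz),60))
h=cv2.cvtColor(s["pixels"],cv2.COLOR_RGB2HSV);m=cv2.inRange(h,(108,140,80),(125,255,255));m[:, :180]=0;m[:,340:]=0;m[200:]=0
k=max(cv2.findContours(m,0,1)[0],key=cv2.contourArea);b=cv2.boxPoints(cv2.minAreaRect(k));W=np.array([onz(s,p,16)[:2] for p in b]);print(W.round(1),W.mean(0))
E
```

```text
[493.03046597 183.7566391   59.20014983] [ 179.97534536    0.19041746 -172.9848767 ] 58.480921477851226 26.97066783788614
petri held rel (array([487.5, 183.2]), np.float64(51.5), np.float64(0.4), array([487.1, 183.4]), 52.7, array([206, 208], dtype=int32), array([304, 298], dtype=int32))
[[444.2 153.4]
 [437.4 193.1]
 [452.9 196.2]
 [459.9 155.4]] [448.58473461 174.49119872]
```

Emit:
{"fn": "play_rows", "kwargs": {
  "motion": [
    [[2.4,0.3,-2.5,0,0,0],[4.8,0.4,-4.5,0,0,0],[5.3,-4,-4.5,0,0,0],[5.8,-8.4,-4.5,0,0,0],[6.4,-12.8,-4.5,0,0,0]]
  ]
}}

```text
time: 21.1
tool_pos: [443.8, 47.5, 101.3]
tcp_rot: [-180.0, 0.1, -172.9]
ft_force: [1.3, -0.0, -0.4]
finger_gap: 58.4
grip_force: 27.1
```

Emit:
{"fn": "play_rows", "kwargs": {
  "motion": [
    [[0.5,-4.4,0,0,0,0],[1.1,-8.8,0,0,0,0],[1.6,-13.1,0,0,0,0],[1.9,-17.5,0,0,0,0],[1.9,-21.7,0,0,0,0]]
  ]
}}

```text
time: 21.6
tool_pos: [451.1, -171.4, 101.0]
tcp_rot: [-180.0, 0.1, -173.0]
ft_force: [1.4, -0.0, -1.3]
finger_gap: 58.7
grip_force: 27.1
```

Emit:
{"fn": "play_rows", "kwargs": {
  "motion": [
    [[0,-2.5,0,0,0,0],[0.1,-4,0,0,0,0],[0.1,-4,0,0,0,0],[0.1,-4,0,0,0,0],[0.1,-4,0,0,0,0]]
  ]
}}

```text
time: 22.1
tool_pos: [455.0, -207.8, 100.2]
tcp_rot: [180.0, -0.0, -172.9]
ft_force: [1.2, 0.1, -0.5]
finger_gap: 58.9
grip_force: 27.2
```

```bash
python3 - <<'E'
from circ import *
s=cam("wrist");st=sensors.sense();print(st['tool_pos'],st['tcp_rot'],st['finger_gap'],st['grip_force'])
np.save("w13.npy",s,allow_pickle=True)
dz=st['tool_pos'][2]-15.9; t=st['tool_pos']
h=cv2.cvtColor(s["pixels"],cv2.COLOR_RGB2HSV);m=cv2.inRange(h,(8,95,60),(22,190,190))
u,v=proj(s,(t[0],t[1],24+dz)).astype(int);print(u,v)
# widths of amber per row
for r_ in range(v-40,v+60,6):
    c=np.flatnonzero(m[r_,u-60:u+60]); 
    if len(c): print(r_,c.min()+u-60,c.max()+u-60,len(c))
E
```

```text
[ 455.0414651  -207.8054071   100.22376262] [ 1.79976380e+02 -7.93542660e-03 -1.72906784e+02] 58.508933287479934 27.155875631142408
253 257
217 231 276 45
223 222 287 66
229 215 295 81
235 211 298 88
241 208 301 94
247 207 302 96
253 206 303 98
259 206 303 98
265 207 302 96
271 209 300 92
277 212 297 86
283 217 292 76
289 224 286 63
295 235 274 40
```

Emit:
{"fn": "play_rows", "kwargs": {
  "motion": [
    [[-0.1,-0.1,2.5,0,0,0],[-0.2,-0.2,5,0,0,0],[-0.2,-0.2,7,0,0,0],[-0.2,-0.2,8.2,0,0,0],[-0.2,-0.2,8.8,0,0,0]]
  ]
}}

```text
time: 22.65
tool_pos: [456.6, -209.7, 11.1]
tcp_rot: [179.9, -0.1, -172.9]
ft_force: [-0.0, 0.6, -0.9]
finger_gap: 58.5
grip_force: 27.2
```

Emit:
{"fn": "play_rows", "kwargs": {
  "motion": [
    [[0,0,0.3,0,0,0],[0,0,0.5,0,0,0],[0,0,0.6,0,0,0],[0,0,0.6,0,0,0]]
  ]
}}

```text
time: 23.05
tool_pos: [457.7, -211.1, 6.9]
tcp_rot: [-180.0, 0.1, -173.0]
ft_force: [0.3, 0.2, -0.9]
finger_gap: 58.9
grip_force: 27.2
```

Emit:
{"fn": "play_rows", "kwargs": {
  "motion": [
    [[0,0,0.1,0,0,0],[0,0,0.1,0,0,0],[0,0,0.1,0,0,0]]
  ]
}}

```text
time: 23.35
tool_pos: [457.3, -210.9, 5.4]
tcp_rot: [-180.0, 0.0, -173.0]
ft_force: [0.5, -0.4, -0.2]
finger_gap: 58.4
grip_force: 27.2
```

Emit:
{"fn": "play_rows", "kwargs": {
  "motion": [
    [[0,0.1,0.05,0,0,0],[0,0.1,0.1,0,0,0],[0,0.1,0.1,0,0,0]]
  ]
}}

```text
time: 23.65
tool_pos: [457.1, -209.7, 4.2]
tcp_rot: [180.0, -0.0, -173.0]
ft_force: [0.4, -0.2, -0.3]
finger_gap: 58.4
grip_force: 27.2
```

Emit:
{"fn": "play_rows", "kwargs": {
  "motion": [
    [[0,0,0.05,0,0,0],[0,0,0.05,0,0,0],[0,0,0.05,0,0,0]]
  ]
}}

```text
time: 23.95
tool_pos: [457.2, -209.8, 3.8]
tcp_rot: [-180.0, -0.0, -173.0]
ft_force: [-0.1, 0.2, -0.5]
finger_gap: 58.7
grip_force: 27.2
```

Emit:
{"fn": "play_rows", "kwargs": {
  "motion": [
    [[0,0,0.05,0,0,0],[0,0,0.05,0,0,0],[0,0,0.05,0,0,0]]
  ]
}}

```text
time: 24.25
tool_pos: [457.2, -209.9, 3.4]
tcp_rot: [-180.0, 0.0, -173.0]
ft_force: [-0.9, 0.3, 2.5]
finger_gap: 58.2
grip_force: 27.3
```

Emit:
{"fn": "play_rows", "kwargs": {
  "motion": [
    [[0,0,0,0,0,0],[0,0,0,0,0,0],[0,0,0,0,0,0],[0,0,-0.1,0,0,0]]
  ],
  "jaw": 1
}}

```text
time: 24.65
tool_pos: [457.0, -209.7, 4.2]
tcp_rot: [180.0, -0.0, -173.0]
ft_force: [0.3, -0.5, 0.0]
finger_gap: 85.2
grip_force: 0.0
```

Emit:
{"fn": "play_rows", "kwargs": {
  "motion": [
    [[0,0,-1,0,0,0],[0,0,-3,0,0,0],[0,0,-6,0,0,0],[0,0,-9,0,0,0],[0,0,-11,0,0,0]]
  ]
}}

```text
time: 25.15
tool_pos: [458.1, -210.4, 117.6]
tcp_rot: [-179.9, 0.1, -173.0]
ft_force: [-0.2, -0.2, -0.3]
finger_gap: 85.1
grip_force: 0.0
```

Emit:
{"fn": "play_rows", "kwargs": {
  "motion": [
    [[0,0,0,0,0,0],[0,0,0,0,0,0]]
  ]
}}

```text
time: 25.35
tool_pos: [457.5, -210.0, 115.0]
tcp_rot: [-179.9, 0.1, -173.0]
ft_force: [-0.5, -0.1, -0.5]
finger_gap: 85.4
grip_force: 0.0
```

```bash
python3 - <<'E'
from circ import *
s=cam("wrist");st=sensors.sense();print(st['tool_pos'],st['tcp_rot'],st['finger_gap'],st['grip_force'])
np.save("w14.npy",s,allow_pickle=True)
print("petri",circ(s,(8,95,60),(22,190,190),12,(457,-210,12),70))
for v in(60,70): print("tray",circ(s,(0,0,0),(179,255,v),6,(457,-209,6),60))
E
```

```text
[ 456.78976762 -209.63913496  113.84896853] [ 1.79983467e+02 -2.48054428e-02 -1.72989733e+02] 85.6918432411431 0.0
petri (array([ 457. , -209.3]), np.float64(51.8), np.float64(0.1), array([ 457. , -209.3]), 52.3, array([226, 161], dtype=int32), array([284, 216], dtype=int32))
tray (array([ 456.7, -209.4]), np.float64(89.2), np.float64(0.2), array([ 456.5, -209.4]), 90.1, array([206, 137], dtype=int32), array([303, 231], dtype=int32))
tray (array([ 456.7, -209.5]), np.float64(89.4), np.float64(0.2), array([ 456.5, -209.6]), 90.3, array([206, 137], dtype=int32), array([304, 231], dtype=int32))
```

Emit:
{"fn": "play_rows", "kwargs": {
  "motion": [
    [[0.4,4.3,0,0,0,0],[0.2,8.7,0,0,0,0],[-0.3,13,0,0,0,0],[-0.8,17.4,0,0,0,0],[-1.4,21.8,0,0,0,0]]
  ]
}}

```text
time: 25.9
tool_pos: [442.9, 9.9, 112.7]
tcp_rot: [180.0, -0.1, -173.0]
ft_force: [0.8, 0.1, -0.6]
finger_gap: 85.3
grip_force: 0.0
```

Emit:
{"fn": "play_rows", "kwargs": {
  "motion": [
    [[-0.6,4.3,0,0,0,0],[-1.2,8.7,0,0,0,0],[-1.8,13,0,0,0,0],[-2.3,16.5,0,0,0,0],[-2.3,16.5,0,0,0,0]]
  ]
}}

```text
time: 26.4
tool_pos: [445.6, 178.3, 112.7]
tcp_rot: [179.9, -0.1, -172.8]
ft_force: [-0.5, -0.3, 1.1]
finger_gap: 85.4
grip_force: 0.0
```

Emit:
{"fn": "play_rows", "kwargs": {
  "motion": [
    [[0,0,0,0,0,0],[0,0,0,0,0,0],[0,0,0,0,0,0]]
  ]
}}

```text
time: 26.7
tool_pos: [446.9, 173.6, 113.7]
tcp_rot: [-180.0, -0.1, -173.1]
ft_force: [-0.5, -0.2, 0.7]
finger_gap: 85.7
grip_force: 0.0
```

```bash
python3 - <<'E'
from circ import *
s=cam("wrist");st=sensors.sense();print(st['tool_pos'],st['tcp_rot'],st['finger_gap'])
np.save("w15.npy",s,allow_pickle=True)
h=cv2.cvtColor(s["pixels"],cv2.COLOR_RGB2HSV);m=cv2.inRange(h,(108,140,80),(125,255,255))
u,v=proj(s,(448.5,174.5,16)).astype(int);M=0*m;cv2.circle(M,(int(u),int(v)),40,255,-1);m&=M
k=max(cv2.findContours(m,0,1)[0],key=cv2.contourArea);b=cv2.boxPoints(cv2.minAreaRect(k));W=np.array([onz(s,p,16)[:2] for p in b]);print(W.round(1).tolist(),W.mean(0))
C=np.array([448.5,174.5]);a=np.radians(8);X=np.array([np.cos(a),np.sin(a)]);Y=np.array([-X[1],X[0]])
g=cv2.cvtColor(s["pixels"],cv2.COLOR_RGB2HSV)
def pr(n,t,f):
    print(n,[(int(q),*[int(x) for x in g[tuple(np.round(proj(s,(*f(q),15))).astype(int)[::-1])]][1:]) for q in t])
for o in(-20,0,20): pr("x",np.arange(-58,-36,2),lambda q:C+q*X+o*Y); pr("x+",np.arange(60,92,2),lambda q:C+q*X+o*Y)
for o in(-30,0,30,55): pr("y-",np.arange(-42,-22,1.5),lambda q:C+o*X+q*Y); pr("y+",np.arange(22,42,1.5),lambda q:C+o*X+q*Y)
E
```

```text
[447.06968876 173.72308081 113.95919939] [-1.79987522e+02 -3.41747110e-02 -1.73087056e+02] 85.35109174132789
[[444.0, 153.7], [437.6, 192.7], [453.3, 195.5], [459.8, 155.9]] [448.69427431 174.45438962]
x [(-58, 63, 162), (-56, 66, 166), (-54, 60, 169), (-52, 69, 160), (-50, 62, 173), (-48, 62, 66), (-46, 45, 91), (-44, 51, 116), (-42, 49, 135), (-40, 88, 26), (-38, 44, 122)]
x+ [(60, 66, 104), (62, 66, 108), (64, 58, 105), (66, 66, 101), (68, 55, 102), (70, 56, 104), (72, 57, 71), (74, 51, 116), (76, 58, 171), (78, 60, 169), (80, 61, 167), (82, 62, 164), (84, 59, 168), (86, 62, 170), (88, 66, 163), (90, 69, 156)]
x [(-58, 57, 173), (-56, 63, 175), (-54, 57, 175), (-52, 58, 158), (-50, 72, 96), (-48, 42, 54), (-46, 42, 91), (-44, 51, 121), (-42, 48, 106), (-40, 114, 29), (-38, 48, 138)]
x+ [(60, 66, 105), (62, 58, 105), (64, 63, 101), (66, 66, 108), (68, 60, 106), (70, 69, 93), (72, 55, 92), (74, 51, 115), (76, 64, 156), (78, 61, 151), (80, 62, 145), (82, 65, 146), (84, 62, 139), (86, 67, 145), (88, 59, 143), (90, 66, 147)]
x [(-58, 64, 151), (-56, 65, 156), (-54, 63, 155), (-52, 58, 
[... 1389 characters left out ...]
2, 11), (-25, 0, 0), (-24, 80, 54), (-22, 56, 55)]
y+ [(22, 55, 112), (23, 63, 113), (25, 60, 115), (26, 64, 123), (28, 40, 19), (29, 51, 110), (31, 59, 113), (32, 67, 153), (34, 56, 154), (35, 70, 153), (37, 58, 153), (38, 61, 155), (40, 65, 150), (41, 67, 153)]
y- [(-42, 59, 159), (-40, 67, 159), (-39, 58, 164), (-37, 56, 165), (-36, 62, 172), (-34, 62, 168), (-33, 66, 166), (-31, 61, 163), (-30, 54, 66), (-28, 63, 77), (-27, 44, 98), (-25, 81, 22), (-24, 56, 118), (-22, 53, 106)]
y+ [(22, 62, 107), (23, 57, 108), (25, 67, 106), (26, 64, 115), (28, 112, 16), (29, 30, 42), (31, 61, 118), (32, 66, 159), (34, 61, 154), (35, 69, 147), (37, 62, 145), (38, 62, 148), (40, 66, 147), (41, 60, 153)]
```

Emit:
{"fn": "play_rows", "kwargs": {
  "motion": [
    [[-0.7,0,2,0,0,-1.2],[-1.4,0.1,4,0,0,-2.4],[-1.4,0.1,6,0,0,-2.4],[-1.4,0.1,7.5,0,0,-2.4],[-1.4,0.1,8,0,0,-2.4]]
  ]
}}

```text
time: 27.25
tool_pos: [459.7, 176.3, 32.4]
tcp_rot: [-180.0, -0.2, -170.7]
ft_force: [-0.8, -0.2, -0.4]
finger_gap: 85.3
grip_force: 0.0
```

Emit:
{"fn": "play_rows", "kwargs": {
  "motion": [
    [[0,0,0,0,0,0],[0,0,0,0,0,0]]
  ]
}}

```text
time: 27.45
tool_pos: [461.5, 177.3, 35.1]
tcp_rot: [180.0, 0.1, -170.6]
ft_force: [0.1, 0.4, 0.9]
finger_gap: 85.2
grip_force: 0.0
```

Emit:
{"fn": "play_rows", "kwargs": {
  "motion": [
    [[0,-0.1,1,0,0,0],[0,-0.1,2,0,0,0],[0,-0.1,2.7,0,0,0],[0,-0.1,3.1,0,0,0],[0,-0.1,3.4,0,0,0]]
  ]
}}

```text
time: 27.95
tool_pos: [460.6, 176.5, -0.5]
tcp_rot: [-180.0, -0.1, -170.6]
ft_force: [-0.9, -0.7, 0.1]
finger_gap: 85.1
grip_force: 0.0
```

Emit:
{"fn": "play_rows", "kwargs": {
  "motion": [
    [[0,0,0.1,0,0,0],[0,0,0.1,0,0,0],[0,0,0.1,0,0,0]]
  ]
}}

```text
time: 28.25
tool_pos: [461.3, 176.6, -0.4]
tcp_rot: [180.0, 0.0, -170.6]
ft_force: [0.1, 0.3, -0.8]
finger_gap: 85.3
grip_force: 0.0
```

Emit:
{"fn": "play_rows", "kwargs": {
  "motion": [
    [[0,0,0,0,0,0],[0,0,0,0,0,0],[0,0,0,0,0,0],[0,0,0,0,0,0],[0,0,0,0,0,0]]
  ],
  "jaw": 0,
  "squeeze": 45
}}

```text
time: 28.75
tool_pos: [461.6, 176.7, -0.1]
tcp_rot: [180.0, 0.1, -170.6]
ft_force: [-1.9, -0.0, 5.8]
finger_gap: 61.0
grip_force: 49.7
```

Emit:
{"fn": "play_rows", "kwargs": {
  "motion": [
    [[0,0,-0.3,0,0,0],[0,0,-1,0,0,0],[0,0,-2.5,0,0,0],[0,0,-4.5,0,0,0],[0,0,-7,0,0,0]]
  ]
}}

```text
time: 29.25
tool_pos: [459.9, 176.2, 69.2]
tcp_rot: [-180.0, -0.1, -170.6]
ft_force: [0.2, 0.0, -2.0]
finger_gap: 60.7
grip_force: 49.1
```

Emit:
{"fn": "play_rows", "kwargs": {
  "motion": [
    [[0.5,1.5,-2,0,0,0],[1,3,-4,0,0,0],[1,3,-4,0,0,0],[1,3,-4,0,0,0],[1,3,-4,0,0,0]]
  ]
}}

```text
time: 29.75
tool_pos: [445.6, 203.8, 108.0]
tcp_rot: [-180.0, -0.1, -170.6]
ft_force: [0.2, 0.3, -2.0]
finger_gap: 60.6
grip_force: 49.2
```

```bash
python3 - <<'E'
from circ import *
s=cam("wrist");st=sensors.sense();print(st['tool_pos'],st['tcp_rot'],st['finger_gap'],st['grip_force'])
np.save("w16.npy",s,allow_pickle=True)
h=cv2.cvtColor(s["pixels"],cv2.COLOR_RGB2HSV)
P=[(x,y,12) for x in(430,460,520,580,605) for y in (300,325,340,368,400,425)]
for p in P:
    u,v=proj(s,p).round().astype(int); print(p[:2],(u,v),h[v,u].tolist() if 0<=u<512 and 0<=v<384 else None)
E
```

```text
[445.53905686 203.6813449  107.84948899] [-1.79964144e+02 -1.33496764e-01 -1.70609982e+02] 60.69227200204507 49.195929765701294
(430, 300) (np.int64(366), np.int64(193)) [19, 57, 188]
(430, 325) (np.int64(394), np.int64(198)) [16, 61, 189]
(430, 340) (np.int64(410), np.int64(200)) [19, 62, 181]
(430, 368) (np.int64(440), np.int64(205)) [19, 59, 187]
(430, 400) (np.int64(474), np.int64(211)) [18, 59, 186]
(430, 425) (np.int64(500), np.int64(215)) [17, 62, 176]
(460, 300) (np.int64(357), np.int64(224)) [20, 58, 189]
(460, 325) (np.int64(383), np.int64(228)) [16, 63, 189]
(460, 340) (np.int64(399), np.int64(231)) [17, 60, 124]
(460, 368) (np.int64(428), np.int64(235)) [18, 49, 120]
(460, 400) (np.int64(461), np.int64(240)) [16, 42, 127]
(460, 425) (np.int64(486), np.int64(244)) [15, 62, 184]
(520, 300) (np.int64(339), np.int64(280)) [19, 46, 78]
(520, 325) (np.int64(364), np.int64(284)) [157, 135, 17]
(520, 340) (np.int64(379), np.int64(286)) [18, 62, 107]
(520, 368) (np.int64(407), np.int64(290)) [21, 46, 56]
(520, 400) (np.int64(438), np.int64(294)) [16, 58, 118]
(520, 425) (np.int64(461), np.int64(297)) [18, 63, 185]
(580, 300) (np.int64(324), np.int64(329)) [45, 59, 26]
(580, 325) (np.int64(348), np.int64(332)) [78, 255, 5]
(580, 340) (np.int64(362), np.int64(334)) [60, 255, 2]
(580, 368) (np.int64(388), np.int64(337)) [158, 255, 11]
(580, 400) (np.int64(417), np.int64(341)) [98, 255, 8]
(580, 425) (np.int64(439), np.int64(344)) [92, 255, 16]
(605, 300) (np.int64(319), np.int64(347)) [120, 21, 12]
(605, 325) (np.int64(342), np.int64(350)) [90, 32, 8]
(605, 340) (np.int64(355), np.int64(352)) [135, 102, 10]
(605, 368) (np.int64(380), np.int64(355)) [18, 59, 174]
(605, 400) (np.int64(409), np.int64(359)) [74, 133, 25]
(605, 425) (np.int64(431), np.int64(361)) [80, 45, 17]
```

```bash
python3 - <<'E'
from circ import *
for n in ("w2","w3","w15","w11","side"):
    s=cam("side") if n=="side" else np.load(n+".npy",allow_pickle=True).item()
    h=cv2.cvtColor(s["pixels"],cv2.COLOR_RGB2HSV);V=h[...,2]
    u,v=proj(s,(500,372,12)).astype(int); ref=int(np.median(V[v-4:v+5,u-4:u+5])); bg=int(np.median([V[tuple(proj(s,p).astype(int)[::-1])] for p in ((440,300,0),(425,340,0),(425,380,0))]))
    m=cv2.inRange(V,ref-14,(ref+bg)//2);m=cv2.morphologyEx(m,cv2.MORPH_OPEN,np.ones((5,5)))
    l=cv2.connectedComponents(m)[1];k=cv2.findContours((l==l[v,u]).astype(np.uint8),0,1)[0][0]
    P=np.array([onz(s,p[0],12)[:2] for p in k],np.float32);c,wh,a=cv2.minAreaRect(P);b=cv2.boxPoints((c,wh,a))
    print(n,(u,v),ref,bg,np.round(c,1),np.round(wh,1),round(a,1),cv2.contourArea(cv2.convexHull(P)).__round__(),b.round().tolist())
E
```

```text
w2 (np.int64(422), np.int64(219)) 103 164 [519.2 369.9] [ 82.2 138.1] 81.1 10429 [[445.0, 340.0], [581.0, 319.0], [594.0, 400.0], [457.0, 421.0]]Traceback (most recent call last):
  File "<stdin>", line 5, in <module>
IndexError: index 519 is out of bounds for axis 1 with size 512
```

```bash
python3 - <<'E'
from circ import *
for n in ("w15","w11","side"):
  try:
    s=cam("side") if n=="side" else np.load(n+".npy",allow_pickle=True).item()
    h=cv2.cvtColor(s["pixels"],cv2.COLOR_RGB2HSV);V=h[...,2]
    u,v=proj(s,(480,375,12) if n!="side" else (540,366,12)).astype(int); ref=int(np.median(V[v-4:v+5,u-4:u+5])); bg=int(np.median([V[tuple(proj(s,p).astype(int)[::-1])] for p in ((430,320,0),(425,350,0))]))
    m=cv2.inRange(V,ref-14,(ref+bg)//2);m=cv2.morphologyEx(m,cv2.MORPH_OPEN,np.ones((3,3)))
    l=cv2.connectedComponents(m)[1];k=cv2.findContours((l==l[v,u]).astype(np.uint8),0,1)[0][0]
    P=np.array([onz(s,p[0],12)[:2] for p in k],np.float32);c,wh,a=cv2.minAreaRect(P);b=cv2.boxPoints((c,wh,a))
    print(n,(u,v),ref,bg,np.round(c,1),np.round(wh,1),round(a,1),b.round().tolist())
  except Exception as e: print(n,e)
E
```

```text
w15 (np.int64(459), np.int64(247)) 107 159 [502.5 372.6] [ 81.3 105.1] 81.2 [[444.0, 340.0], [548.0, 324.0], [561.0, 405.0], [457.0, 421.0]]
w11 (np.int64(482), np.int64(216)) 108 157 [514.7 370.7] [ 81.4 128.7] 81.1 [[445.0, 340.0], [572.0, 320.0], [585.0, 401.0], [457.0, 421.0]]
side (np.int64(248), np.int64(307)) 193 248 [519.8 371.3] [ 83.6 138.5] 81.2 [[445.0, 341.0], [582.0, 319.0], [595.0, 402.0], [458.0, 423.0]]
```

```bash
python3 - <<'E'
from circ import *
s=cam("side");w=np.load("w10.npy",allow_pickle=True).item()
print(onz(s,(237,287),3),onz(s,(238,267),50)); w1=np.load("w2.npy",allow_pickle=True).item()
T=np.array([519.5,370.3,108]);c=sensors.sense();R=Ro.from_euler('xyz',c['tcp_rot'],degrees=True).as_matrix();print(c['tool_pos'],R.T@(T-c['tool_pos']))
E
```

```text
[582.72970718 314.54422545   3.        ] [582.4506162  306.61403887  50.        ]
[445.64787091 203.76877907 107.9950401 ] [-99.99139201 152.27742433  -0.30348806]
```

Emit:
{"fn": "play_rows", "kwargs": {
  "motion": [
    [[-2,3,0,0,0,3.7],[-4,6.1,0,0,0,7.3],[-6,9.1,0,0,0,11],[-8,12.2,0,0,0,14.6],[-10,15.2,0,0,0,18.3]]
  ]
}}

```text
time: 30.4
tool_pos: [520.4, 371.6, 108.1]
tcp_rot: [-179.9, -0.1, 170.9]
ft_force: [0.6, -0.7, -1.1]
finger_gap: 60.7
grip_force: 49.3
```

Emit:
{"fn": "play_rows", "kwargs": {
  "motion": [
    [[0,0,1,0,0,0],[0,0,2.5,0,0,0],[0,0,4,0,0,0],[0,0,5,0,0,0],[0,0,5,0,0,0]]
  ]
}}

```text
time: 30.9
tool_pos: [518.2, 368.9, 56.2]
tcp_rot: [-179.8, -0.2, 171.1]
ft_force: [-0.4, -1.3, -1.6]
finger_gap: 60.7
grip_force: 49.4
```

Emit:
{"fn": "play_rows", "kwargs": {
  "motion": [
    [[0,0,0,0,0,0],[0,0,0,0,0,0]]
  ]
}}

```text
time: 31.1
tool_pos: [520.7, 370.9, 60.4]
tcp_rot: [179.9, 0.1, 171.1]
ft_force: [0.2, 0.6, -2.3]
finger_gap: 60.5
grip_force: 49.4
```

```bash
python3 - <<'E'
from circ import *
T=np.array([519.5,370.3,12]);c=sensors.sense();R=Ro.from_euler('xyz',c['tcp_rot'],degrees=True).as_matrix();print(c['tool_pos'],c['tcp_rot'],R.T@(T-c['tool_pos']),c['finger_gap'])
E
```

```text
[520.72675275 370.86046805  60.36495347] [1.79941761e+02 7.12102649e-02 1.71090335e+02] [ 1.18525648 -0.79286013 48.3627368 ] 60.546989479379604
```

Emit:
{"fn": "play_rows", "kwargs": {
  "motion": [
    [[0.1,-0.1,1,0,0,0],[0.1,-0.1,2.2,0,0,0],[0.1,-0.1,3.2,0,0,0],[0.1,-0.1,3.9,0,0,0],[0.1,-0.1,4.2,0,0,0]]
  ]
}}

```text
time: 31.6
tool_pos: [518.0, 369.4, 15.4]
tcp_rot: [-179.9, -0.1, 171.1]
ft_force: [-0.0, -0.9, -2.0]
finger_gap: 60.8
grip_force: 49.5
```

Emit:
{"fn": "play_rows", "kwargs": {
  "motion": [
    [[0,0,0.1,0,0,0],[0,0,0.2,0,0,0],[0,0,0.3,0,0,0],[0,0,0.3,0,0,0]]
  ]
}}

```text
time: 32.0
tool_pos: [519.2, 370.1, 14.6]
tcp_rot: [180.0, 0.0, 171.1]
ft_force: [-0.7, -0.7, -2.5]
finger_gap: 60.9
grip_force: 49.5
```

Emit:
{"fn": "play_rows", "kwargs": {
  "motion": [
    [[0,0,0.1,0,0,0],[0,0,0.1,0,0,0],[0,0,0.1,0,0,0]]
  ]
}}

```text
time: 32.3
tool_pos: [519.0, 370.0, 13.4]
tcp_rot: [180.0, 0.0, 171.1]
ft_force: [0.3, -0.3, -1.0]
finger_gap: 60.5
grip_force: 49.5
```

Emit:
{"fn": "play_rows", "kwargs": {
  "motion": [
    [[0,0,0.1,0,0,0],[0,0,0.1,0,0,0],[0,0,0.1,0,0,0]]
  ]
}}

```text
time: 32.6
tool_pos: [518.9, 369.9, 12.2]
tcp_rot: [-180.0, -0.0, 171.1]
ft_force: [-1.2, -0.3, -1.3]
finger_gap: 60.7
grip_force: 49.5
```

Emit:
{"fn": "play_rows", "kwargs": {
  "motion": [
    [[0,0,0.05,0,0,0],[0,0,0.05,0,0,0],[0,0,0.05,0,0,0]]
  ]
}}

```text
time: 32.9
tool_pos: [519.0, 370.0, 11.9]
tcp_rot: [180.0, 0.0, 171.1]
ft_force: [0.5, -0.8, -0.5]
finger_gap: 60.7
grip_force: 49.6
```

Emit:
{"fn": "play_rows", "kwargs": {
  "motion": [
    [[0,0,0.03,0,0,0],[0,0,0.03,0,0,0],[0,0,0.03,0,0,0]]
  ]
}}

```text
time: 33.2
tool_pos: [519.0, 370.0, 11.9]
tcp_rot: [180.0, 0.0, 171.1]
ft_force: [-2.8, -1.3, 6.0]
finger_gap: 60.9
grip_force: 50.2
```

Contact. I'll release, rise, and check.

Emit:
{"fn": "play_rows", "kwargs": {
  "motion": [
    [[0,0,0,0,0,0],[0,0,0,0,0,0],[0,0,0,0,0,0],[0,0,-0.1,0,0,0]]
  ],
  "jaw": 1
}}

```text
time: 33.6
tool_pos: [518.8, 369.9, 12.2]
tcp_rot: [-180.0, -0.0, 171.1]
ft_force: [-0.1, 0.6, -0.7]
finger_gap: 85.5
grip_force: 0.0
```

Emit:
{"fn": "play_rows", "kwargs": {
  "motion": [
    [[0,0,-1,0,0,0],[0,0,-3,0,0,0],[0,0,-6,0,0,0],[0,0,-9,0,0,0],[0,0,-12,0,0,0]]
  ]
}}

```text
time: 34.1
tool_pos: [519.0, 370.0, 134.5]
tcp_rot: [180.0, 0.0, 171.1]
ft_force: [-0.2, 0.7, 0.5]
finger_gap: 85.6
grip_force: 0.0
```

Emit:
{"fn": "play_rows", "kwargs": {
  "motion": [
    [[1.5,-1,-2,0,0,0],[3,-2,-4,0,0,0],[3,-2,-6,0,0,0],[3,-2,-6,0,0,0],[3,-2,-6,0,0,0]]
  ]
}}

```text
time: 34.6
tool_pos: [486.7, 355.1, 193.3]
tcp_rot: [179.9, 0.1, 171.1]
ft_force: [-0.3, -0.1, -0.9]
finger_gap: 85.3
grip_force: 0.0
```

```bash
python3 - <<'E'
from circ import *
s=cam("wrist");st=sensors.sense();print(st['time'],st['tool_pos'],st['finger_gap'],st['qd'].round(1))
np.save("w17.npy",s,allow_pickle=True)
h=cv2.cvtColor(s["pixels"],cv2.COLOR_RGB2HSV)
C=np.array([519.5,370.3]);a=np.radians(-8.85);X=np.array([np.cos(a),np.sin(a)]);Y=np.array([-X[1],X[0]])
m=cv2.inRange(h,(108,140,60),(125,255,255));u,v=proj(s,(*(C-13*X),28)).astype(int);M=0*m;cv2.circle(M,(int(u),int(v)),40,255,-1);m&=M
k=max(cv2.findContours(m,0,1)[0],key=cv2.contourArea);W=np.array([onz(s,p,28)[:2] for p in cv2.boxPoints(cv2.minAreaRect(k))]);d=W.mean(0)-C;print("LCD rel (want -13,0)",d@X,d@Y,[np.degrees(np.arctan2(*(W[(i+1)%4]-W[i])[::-1])).round(1) for i in range(4)])
sc=cam("side");
for n,p in (("bottle",(582,311,25)),("weight",(453.5,1,30)),("dish",(516,-375,12))): 
    q=proj(sc,p);print(n,q.round())
E
```

```text
34.65 [486.19157808 354.77465613 192.03700784] 85.45343165475764 [-0.1  1.2  0.8 -0.   0.  -0. ]
LCD rel (want -13,0) -13.273266404329247 0.24597995413257415 [np.float64(81.2), np.float64(-6.6), np.float64(-98.8), np.float64(171.1)]
bottle [238. 278.]
weight [327. 209.]
dish [327. 156.]
```

```bash
python3 -c "
from bench import job
print(job.hand_in())"
```

```text
the job is handed in; nothing more can be done
None
```

The job is handed in at about 35 s on the robot's clock: the weight is in the block's well, the dish on the cork mat, the Petri dish in the tray and the scale along the slab, each within about 2 mm of centre by camera. The stopper and bottle were not touched, and the hand-in call returned no verdict.

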